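Change the fume extractor's filter and reset its counter

ROBOT

A 6-joint arm with a two-finger parallel gripper is mounted at the origin on the work surface. World frame = base frame: x ahead of the robot, y to its left, z up, the work surface at z = 0. Lengths are in m, angles in rad, forces in N, time in s.
With the tool pointing down it reaches from about 0.3 to 0.875 m from the base axis. Payload 6.4 kg.
Tool frame: the origin (TCP) lies midway between the tips of the shut fingers; the grasp point (between the pads) lies ctrl.grip_point_offset behind it (ctrl.grip_point_offset is the distance from the TCP to the grasp point, in m); z points along the fingers, y is the direction in which the jaws open and shut (so a half turn about z gives the same grasp; the last joint's range is limited). The gripper opens to 85 mm and grips with 20 to 120 N. Pads are 22 mm wide; open, the fingers measure 114 mm over their backs; the gripper's body (76 mm by 85 mm) begins 54 mm behind the grasp point. The pads swing forward as they close: fully open they stand 13 mm farther back than shut.
Start: joints at [1.026, 0.181, 1.607, -0, 1.354, -0.206], TCP at [0.191, 0.542, 0.231] pointing down, gripper open.
Joint ranges: [-2.99, 2.99], [-0.89, 2.07], [0.3, 2.58], [-1.14, 4.28], [0, 2.63], [-3.12, 3.12]. Speed limits (rad/s): [2.57, 2.57, 3.01, 3.14, 3.14, 3.14].

INTERFACE

Orientations are given as a unit quaternion [w, x, y, z].
In Python, from bench import ctrl, viewer gives the robot as it stands.
- The arm moves only by the shell command python3 -m handwheel 'ROWS' [OPENING]. ROWS is JSON, a list of rows, each an object with "travel": the shift along the tool's x, y, z as a fraction of full scale, a list of three; "dr": the turn, a rotation vector about the tool's x, y, z as a fraction of full scale, a list of three. A call has 1 to 20 rows; each row shifts and turns the pose as measured when the row begins, along the tool's axes as they then stand; what a row does not reach is not made up. Full scale, the value 1, is 150 mm for a shift and 30 degrees for a turn. A row lasts 1/12 s, in which the tool goes at most 41.7 mm and 7.16 degrees, less where a joint would pass 70% of its speed; a pose out of reach is approached as far as the arm can. A call with a number of a shift or a turn outside -1 to 1 is refused whole. A call with a gripper value outside its range is refused whole. OPENING is the opening, from -1 (shut) to 1 (fully open), set as the call begins (- or left out, the last holds). The fingers move at their own pace and stop on an object; the grip force is fixed at half the most. Time passes only in rows, so rows that do not move let the fingers close. It gives the time, the measured TCP pose, the force and the opening at its end, in the units of the state.
- ctrl.get_obs(): the state, without advancing time (a new reading comes with each control period).
- viewer.camera(name): name is "scene" or "top" or "wrist"; returns the picture (384x512x3 uint8, red, green, blue); there is no depth.
- viewer.get_calibration(name): a dict with "camera_matrix" (3x3 intrinsics, pixels), "R" (3x3) and "t" (3): a world point X has camera coordinates R X + t. Camera axes: x right, y down, z forward; pixel columns grow to the right and rows downward; lengths in m; the calibration is good to about 2 mm. A picture is of the moment at which its call begins: read the wrist's pose just before it. get_calibration takes no time and is no camera call; for the wrist camera it gives the pose at the moment of the call.
- ctrl.hand_in(): hands the job in, once; it reports no verdict.
The state is a dict: "time_s": time; "q": joint angles; "dq": joint speeds; "joint_efforts": joint torques, N m; "eef_pos": TCP position; "eef_rot": TCP orientation; "wrist_force": force on the tool from outside, world axes, zero at the start; "torque": the same for the moment, N m; "opening": opening from 0.0 (shut) to 1.0 (fully open).
Only numpy, scipy, OpenCV 4.12 (cv2) and the standard library are available. Lean on these libraries where they do the work, as an engineer would, in place of code of your own. Each camera call takes 0.05 s, during which the arm holds its last target. There are 200 camera calls.

TASK

Fit the new filter cartridge to the fume extractor: push it into the round port in the sloping front against its spring, give it a quarter turn clockwise and let it spring back until it clicks home and stays locked by itself. Then take the probe from the tool stand, press the recessed reset button on the same sloping panel fully in with its tip and keep it in for one second, and put the probe back upright in its hole in the stand. Leave the other things on the bench where they are.

Things in the scene. Friction and masses are not known exactly. Their poses are not given: they have to be found in the camera images.
- extractor: Bench fume extractor, a white box with a grey sloping front; fixed. 260 mm deep (its x), 270 mm wide (its y), front edge 55 mm high, slope rising at 35 degrees to a flat top 188 mm high. Origin at the centre of its underside, on the mat (z = 2 mm); its front looks along its -x, turned to face across the bench.
- port: Bayonet port in the slope: fixed aluminium collar, outer diameter 92 mm, bore 62 mm, 10 mm proud of the panel. Origin on the bore's axis in the plane of the collar's outer rim. z points out of the panel along the axis (35 degrees from vertical, leaning to the front), x up the slope, y across the panel. Behind the rim, channels 77 mm across run clockwise (looking in) from slots to notches.
- port_slot (a point): Middle of the upper of two slots through the 8 mm thick rim, at the port's +x and -x sides, 34 mm from the axis; each about 14 mm wide, with a small white ridge on the panel pointing at it. The pins enter here, with the bar along the port's x. A solid stop beside each slot forbids turning anticlockwise.
- port_notch (a point): Middle of the right-hand (-y) one of two rest notches, 4 mm deep in the hidden inner face of the rim, at the port's -y and +y sides, a quarter turn clockwise from the slots, just before the channels' end stops. The pins rest here when locked, with the bar along the port's y and about 5 degrees of play.
- spring_plate (a joint): Compression in m of the spring plate inside the port, which lies 20 mm inside the rim plane when 0 and pushes the cartridge outward: about 2 N at first touch, 7 N at 0.0075 (cartridge locked), 11 N at 0.014 (fully pushed in).
- cartridge: White filter cartridge, 0.16 kg, standing on the mat, grip up. Origin at the centre of its underside, z up through the grip. Body 58 mm diameter, nose tapered to 52 mm; round flange 80 mm diameter, 34 to 40 mm above the origin; on it a straight bar grip 52 mm long (its x), 14 mm thick (its y), 40 to 68 mm up. It enters the port nose first. When locked its origin is 27.5 mm inside the rim plane.
- cartridge_pin (a point): Middle of the +x one of two steel bayonet pins, 8 mm diameter, that stick out along the cartridge's +x and -x (in line with the bar) to 73 mm across, 19.5 mm above its origin. They clear the rim for turning when the cartridge's origin is 31.5 to 34 mm inside the rim plane; at 34 mm the flange meets the collar. Let go after the quarter turn, the spring lifts it 4 mm or more into the notches.
- cartridge_grip (a point): Point in the middle of the cartridge's bar grip, 60 mm above its origin (20 mm above the flange).
- reset_top (a point): Centre of the reset button's outer face: a black button 9.6 mm diameter, 6 mm deep in a round hole of 12 mm diameter in the sloping panel (35 mm down the slope and 123 mm towards the extractor's -y side from the port's axis). It moves straight into the panel, along the port's -z.
- reset_button (a joint): Travel of the reset button in m: 0 out, 0.004 fully pressed; springs back when let go. About 1.5 N to start and 4.7 N fully in; over 3 mm counts as in.
- tool_stand: Grey block tool stand, fixed, 60 mm (its x) by 130 mm (its y), 60 mm high, standing on the mat (top at z = 62 mm). Origin at the centre of its underside. The probe's hole is near its +y end; a fixed screwdriver and tweezers stand up to 145 mm high near y = -35 to -45 mm, so fingers closing along the stand's x clear them.
- probe_hole (a point): Centre of the probe hole's mouth in the stand's top: hole 13 mm diameter, vertical, right through the block.
- probe: Hand probe, 40 g, standing tip down in the stand. Origin at the end of its tip, z along the probe to the handle. Steel shaft 6 mm diameter, 46 mm long, tapering to a 3 mm tip in its last 12 mm; finger guard disc 22 mm diameter from 46 to 50 mm; round black handle 12 mm diameter from 50 to 132 mm. The guard rests on the stand's top, so its origin is 46 mm below the hole's mouth when home.
- probe_grip (a point): Point on the probe's axis in mid handle, 90 mm from the tip.
- circuit_board: Bystander: green circuit board 150 by 190 mm, about 20 mm high, lying on the mat; origin under its centre.
- solder_reel: Bystander: reel 60 mm diameter, 42 mm high, standing on its flange; origin under its centre.
- solvent_pump: Bystander: white pump bottle 54 mm diameter, 100 mm high; origin under its centre.
- screwdriver: Bystander: screwdriver 170 mm long (its x), 26 mm thick, lying; origin under its middle.
- screw_tray: Bystander: square steel tray 70 mm wide, 22 mm high; origin under its centre.
- esd_brush: Bystander: small black brush 130 mm long (its x), 14 mm high, lying; origin under the middle of its handle.

How it is judged:
By the outcome, as a careful person would: the job done as asked, in the order asked, and still so for the second after the job is handed in, with the robot touching nothing.
It also fails if it takes over 72 s, if anything falls off the work surface, if the arm or the gripper's body presses on something with over 40 N, if the wrist force passes 120 N, or if a joint passes its speed limit or range.

## Working session

There is one attempt and no reset: what is moved stays moved. The work goes in short steps, Python scripts to look and compute and a shell command to move; the robot and the scene stay as the last step left them, time stands still between calls to the robot, and variables do not carry over. Pictures are saved under pics/ and viewed, about 8 in all and at most 12, crops included, and the job is handed in when it is done.

```bash
ls; mkdir -p pics; python3 - <<'E'
from bench import ctrl, viewer
import cv2,numpy as np
o=ctrl.get_obs()
for k in ('time_s','q','eef_pos','eef_rot','wrist_force','opening'): print(k,np.round(o[k],4))
print(ctrl.grip_point_offset)
for n in ('top','scene','wrist'):
    c=viewer.get_calibration(n); im=viewer.camera(n)
    print(n,{k:np.round(c[k],4).tolist() for k in c})
    cv2.imwrite(f'pics/{n}0.png',im[:,:,::-1])
    if n!='wrist': cv2.imwrite(f'pics/{n}0b.png',cv2.resize(im[:,:,::-1],(800,600),interpolation=cv2.INTER_CUBIC))
E
```

```text
pics
time_s 0.0
q [ 1.0257  0.1815  1.608  -0.      1.3538 -0.2063]
eef_pos [0.1908 0.5418 0.2304]
eef_rot [-3.000e-04  1.686e-01  9.857e-01 -8.000e-04]
wrist_force [0.6416 0.3934 0.3918]
opening 0.9998
0.0187
top {'camera_matrix': [[356.3899, 0.0, 253.6672], [0.0, 356.3899, 193.7338], [0.0, 0.0, 1.0]], 'R': [[0.0149, -0.9997, 0.0184], [-0.9966, -0.0163, -0.0807], [0.0809, -0.0171, -0.9966]], 't': [0.0462, 0.5583, 1.0105]}
scene {'camera_matrix': [[364.7324, 0.0, 258.7227], [0.0, 364.7324, 194.1492], [0.0, 0.0, 1.0]], 'R': [[0.7443, 0.6678, 0.0], [0.4871, -0.5429, -0.6842], [-0.4569, 0.5093, -0.7293]], 't': [-0.4468, -0.1456, 1.3172]}
wrist {'camera_matrix': [[319.6778, 0.0, 259.8171], [0.0, 319.6778, 193.0674], [0.0, 0.0, 1.0]], 'R': [[0.3328, 0.943, -0.0013], [0.8939, -0.315, 0.3189], [0.3003, -0.1073, -0.9478]], 't': [-0.5726, -0.0404, 0.3815]}
```

View pics/top0b.png

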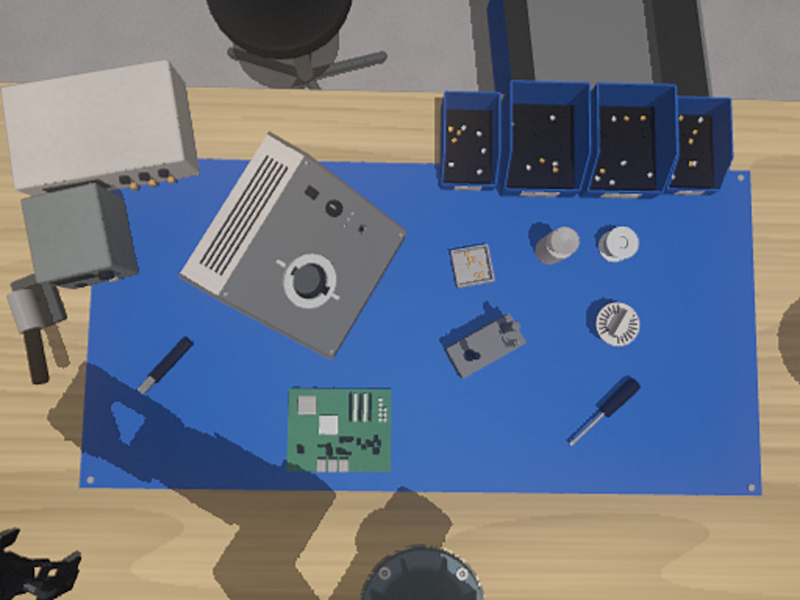

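View pics/scene0b.png

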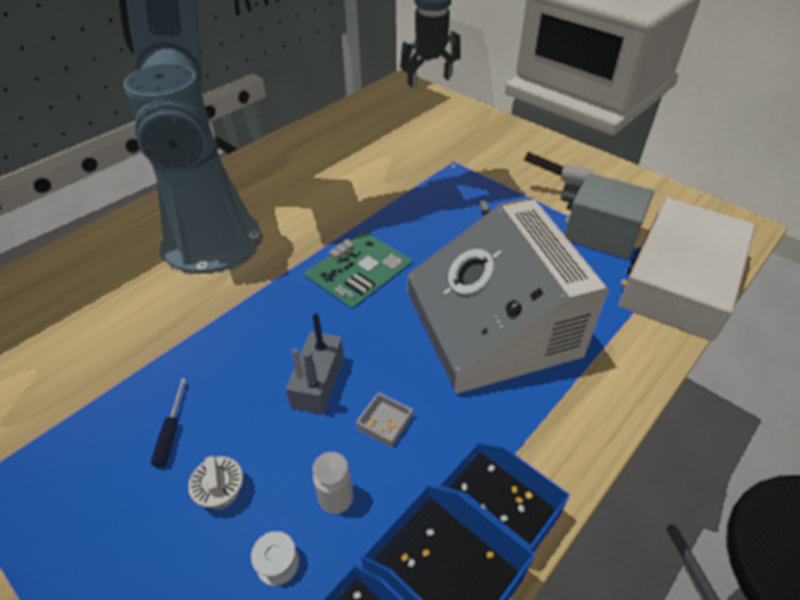

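The top view has the extractor at left, with the port at about (310,281) and the reset near (361,229). The cartridge is at (617,323), and the stand is at (485,345) with the probe on its left end at about (468,352). The scene view agrees: cartridge (216,482), port (471,271), reset (485,331), probe handle top (317,318).

```bash
cat > lib.py <<'E'
import numpy as np, cv2
from scipy.optimize import least_squares
from scipy.spatial.transform import Rotation as Rot
from bench import ctrl, viewer
CAL={n:viewer.get_calibration(n) for n in ('top','scene')}
def proj(c,X):
    p=np.atleast_2d(X)@np.array(c['R']).T+c['t']; p=p@np.array(c['camera_matrix']).T
    return p[:,:2]/p[:,2:]
def ray(c,uv):
    d=np.linalg.solve(c['camera_matrix'],[*uv,1.]); R=np.array(c['R'])
    return -R.T@c['t'], R.T@d
def at_z(c,uv,z):
    o,d=ray(c,uv); return o+d*(z-o[2])/d[2]
def full(uv): return (np.asarray(uv,float)+.5)/1.5625-.5   # 800x600 view -> 512x384
def pose():
    o=ctrl.get_obs(); q=o['eef_rot']; return np.array(o['eef_pos']),Rot.from_quat([q[1],q[2],q[3],q[0]])
S35,C35=np.sin(np.radians(35)),np.cos(np.radians(35))
def ext_pts(x,y,yaw,L):  # L in extractor frame
    c,s=np.cos(yaw),np.sin(yaw); L=np.atleast_2d(L)
    return np.c_[x+c*L[:,0]-s*L[:,1], y+s*L[:,0]+c*L[:,1], L[:,2]+.002]
def port_local(s,py,n=0.01):  # s: distance up slope from front edge
    return np.array([-.13+s*C35-n*S35, py, .055+s*S35+n*C35])
def delta(tp,tR):
    "print tool-frame shift (units of 150 mm) and turn (units of 30 deg) to target"
    p,R=pose(); d=R.inv().apply(tp-p)/.15; r=(R.inv()*tR).as_rotvec()/np.radians(30)
    print('shift',np.round(d,4),'turn',np.round(r,4),'| now',np.round(p,4)); return d,r
E
python3 - <<'E'
from lib import *
T,S=CAL['top'],CAL['scene']
L=[[.13,-.135,.188],[.13,.135,.188],[-.13,-.135,.055],[-.13,.135,.055]]
top=[(270,133),(180,275),(405,235),(333,355)]
def res(p):
    X=ext_pts(*p[:3],L); P=ext_pts(*p[:3],port_local(p[3],p[4])); B=ext_pts(*p[:3],port_local(p[3]-.035,p[4]-.123,0))
    return np.r_[(proj(T,X)-full(top)).ravel(),(proj(S,ext_pts(*p[:3],L[2:3]))-full([(459,391)])).ravel(),
      (proj(T,P)-full([(310,281)])).ravel(),(proj(S,P)-full([(471,271)])).ravel(),
      (proj(T,B)-full([(361,229)])).ravel(),(proj(S,B)-full([(485,331)])).ravel()]
f=least_squares(res,[.4,.25,1.0,.115,0],loss='soft_l1'); p=f.x
print(np.round(p,4),np.degrees(p[2])); print(np.round(f.fun.reshape(-1,2),1).tolist())
print('port',ext_pts(*p[:3],port_local(p[3],p[4])),'reset',ext_pts(*p[:3],port_local(p[3]-.035,p[4]-.123,-.006)))
print('cart',at_z(T,full((618,323)),.07),at_z(S,full((215,470)),.07))
print('probe top',at_z(T,full((467,351)),.148),at_z(S,full((317,318)),.148))
print('stand corners',[np.round(at_z(T,full(u),.062)[:2],3).tolist() for u in [(444,345),(512,315),(525,345),(463,378)]])
c=viewer.get_calibration('wrist');P,R=pose();print('cam in tool',R.inv().apply(-np.array(c['R']).T@c['t']-P), R.inv().apply(np.array(c['R'])[2]))
E
```

```text
[0.6366 0.2152 1.0644 0.1182 0.0399] 60.98357906230086
[[-0.3, -2.7], [-0.3, 0.1], [2.2, -4.6], [-0.0, 1.7], [-0.5, -6.4], [0.1, -0.1], [-0.8, -0.4], [-0.4, -0.6], [-0.2, 0.2]]
port [[0.58286464 0.20053085 0.13297159]] reset [[0.68097044 0.12382209 0.09978999]]
cart [ 0.52438555 -0.33790349  0.07      ] [ 0.52650818 -0.34187974  0.07      ]
probe top [ 0.47110052 -0.05803286  0.148     ] [ 0.4714009  -0.07607743  0.148     ]
stand corners [[0.481, -0.03], [0.536, -0.151], [0.483, -0.174], [0.423, -0.064]]
cam in tool [ 0.08299408 -0.00162758 -0.1432258 ] [-3.19212257e-01  1.13928518e-04  9.47683239e-01]
```

```bash
cat >> lib.py <<'E'
def down(ang):  # tool down, jaw axis y at ang deg
    a=np.radians(ang); y=np.array([np.cos(a),np.sin(a),0]); z=np.array([0,0,-1.])
    return Rot.from_matrix(np.c_[np.cross(y,z),y,z])
E
python3 - <<'E'
from lib import *
R=down(50); p,_=pose(); t=np.array([.525,-.34,.26])
delta(t,R); print(R.inv().apply(t-p)/.15)
E
```

```text
shift [-4.0551 -4.8053 -0.1908] turn [-2.600e-03 -1.000e-04  6.862e-01] | now [0.1909 0.542  0.2306]
[-5.48569767 -3.0723584  -0.19609654]
```

```bash
python3 -m handwheel '[{"travel":[0,0,-0.05],"dr":[0,0,0.229]},{"travel":[0,0,-0.05],"dr":[0,0,0.229]},{"travel":[0,0,-0.05],"dr":[0,0,0.229]},{"travel":[-0.2,-0.112,0],"dr":[0,0,0]},{"travel":[-0.2,-0.112,0],"dr":[0,0,0]},{"travel":[-0.2,-0.112,0],"dr":[0,0,0]},{"travel":[-0.2,-0.112,0],"dr":[0,0,0]},{"travel":[-0.2,-0.112,0],"dr":[0,0,0]},{"travel":[-0.2,-0.112,0],"dr":[0,0,0]},{"travel":[-0.2,-0.112,0],"dr":[0,0,0]},{"travel":[-0.2,-0.112,0],"dr":[0,0,0]},{"travel":[-0.2,-0.112,0],"dr":[0,0,0]},{"travel":[-0.2,-0.112,0],"dr":[0,0,0]},{"travel":[-0.2,-0.112,0],"dr":[0,0,0]},{"travel":[-0.2,-0.112,0],"dr":[0,0,0]},{"travel":[-0.2,-0.112,0],"dr":[0,0,0]},{"travel":[-0.2,-0.112,0],"dr":[0,0,0]},{"travel":[-0.2,-0.112,0],"dr":[0,0,0]},{"travel":[-0.2,-0.112,0],"dr":[0,0,0]},{"travel":[-0.2,-0.112,0],"dr":[0,0,0]}]' 1; python3 - <<'E'
from lib import *
delta(np.array([.525,-.34,.26]),down(50)); print(ctrl.get_obs()['q'])
E
```

```text
time_s: 1.82
eef_pos: [0.3899, -0.0288, 0.251]
eef_rot: [0.001, 0.346, 0.938, -0.003]
wrist_force: [0.4, 0.6, -0.3]
opening: 1.002
shift [-2.0314 -0.9951 -0.0487] turn [-0.0081  0.0065 -0.0143] | now [ 0.3899 -0.0288  0.251 ]
[-0.37552197 -0.28295946  2.00945129 -0.00516617  1.41326275 -1.23988053]
```

```bash
python3 -m handwheel '[{"travel":[-0.2,-0.1,0],"dr":[0,0,0]},{"travel":[-0.2,-0.1,0],"dr":[0,0,0]},{"travel":[-0.2,-0.1,0],"dr":[0,0,0]},{"travel":[-0.2,-0.1,0],"dr":[0,0,0]},{"travel":[-0.2,-0.1,0],"dr":[0,0,0]},{"travel":[-0.2,-0.1,0],"dr":[0,0,0]},{"travel":[-0.2,-0.1,0],"dr":[0,0,0]},{"travel":[-0.2,-0.1,0],"dr":[0,0,0]},{"travel":[-0.2,-0.1,0],"dr":[0,0,0]},{"travel":[-0.2,-0.1,0],"dr":[0,0,0]},{"travel":[0,0,0],"dr":[0,0,0]}]'; python3 - <<'E'
from lib import *
delta(np.array([.525,-.34,.26]),down(50))
c=viewer.get_calibration('wrist'); im=viewer.camera('wrist')[:,:,::-1]
print(proj(c,[[.525,-.34,.07]]))
np.savez('w1.npz',**c); cv2.imwrite('pics/w1.png',im)
E
```

```text
time_s: 2.73
eef_pos: [0.522, -0.3608, 0.2475]
eef_rot: [-0.001, 0.35, 0.937, -0.002]
wrist_force: [-0.3, 1.0, -0.5]
opening: 0.996
shift [ 0.0757  0.1176 -0.0836] turn [-0.0084  0.0004 -0.0313] | now [ 0.522  -0.3608  0.2475]
[[279.60323519 158.70049275]]
```

View pics/w1.png

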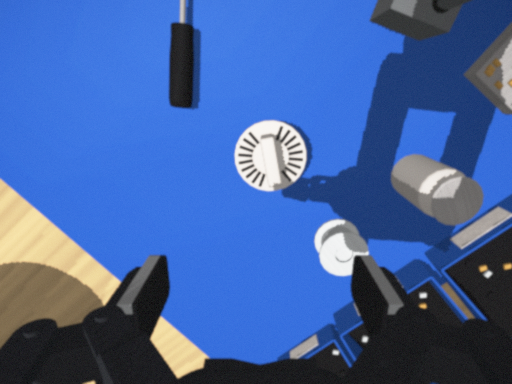

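The wrist view shows the cartridge flange centred near (271,155). The bar runs roughly from (267,136) to (278,186). The area around it is free apart from the reel at (340,250).

```bash
python3 - <<'E'
from lib import *
c=dict(np.load('w1.npz')); im=cv2.imread('pics/w1.png')
hsv=cv2.cvtColor(im,cv2.COLOR_BGR2HSV); m=((hsv[:,:,1]<110)|(hsv[:,:,2]<60)).astype(np.uint8); m[:110]=0;m[198:]=0;m[:,:225]=0;m[:,312:]=0
m=cv2.morphologyEx(m,cv2.MORPH_OPEN,np.ones((7,7)))
cn=max(cv2.findContours(m,0,1)[0],key=cv2.contourArea); e=cv2.fitEllipse(cv2.convexHull(cn)); print(e,at_z(c,e[0],.040))
a=np.array([at_z(c,p[0],.042) for p in cn]);print(np.ptp(a,axis=0))
z=cv2.resize(im[110:200,225:315],(720,720),interpolation=cv2.INTER_CUBIC)
cv2.imwrite('pics/w1c.png',cv2.resize(z,(600,600)))
E
```

```text
((270.27813720703125, 155.1325225830078), (71.70071411132812, 73.37454986572266), 75.5306625366211) [ 0.52126744 -0.34827462  0.04      ]
[8.05854551e-02 8.06892193e-02 1.11022302e-16]
```

View pics/w1c.png

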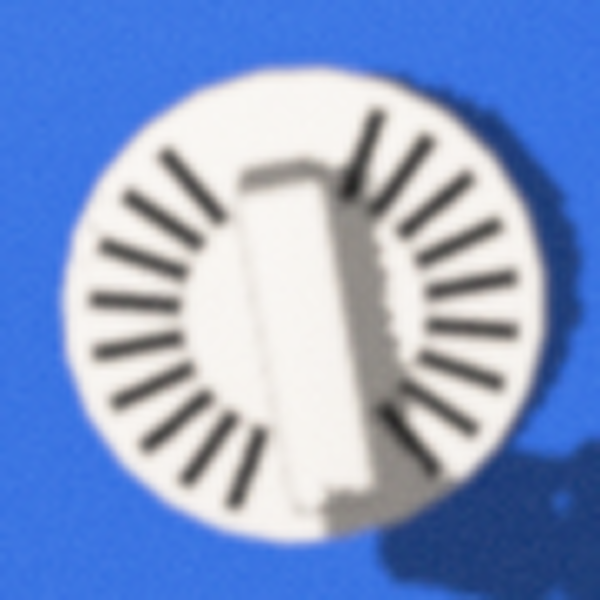

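The crop shows the bar's top face with corners at about (242,190), (325,178), (375,485) and (300,512) in crop pixels, so the bar is tilted about 10° from the image column.

```bash
python3 - <<'E'
from lib import *
c=dict(np.load('w1.npz'))
P=np.array([at_z(c,((u+.5)/6.6667-.5+225,(v+.5)/6.6667-.5+110),.07)[:2] for u,v in [(242,190),(325,178),(375,485),(300,512)]])
print(P,P.mean(0)); d=(P[2]+P[3]-P[0]-P[1])/2; print(np.hypot(*d)); a=np.degrees(np.arctan2(d[1],d[0]))
print('bar',a,'jaw',a+90)
d=(P[2]-P[1]);print(np.degrees(np.arctan2(d[1],d[0]))); d=(P[3]-P[0]);print(np.degrees(np.arctan2(d[1],d[0])))
R=down(a+90);t=np.array([.521,-.348,.15]); p,_=pose(); delta(t,R); print(R.inv().apply(t-p)/.15)
E
```

```text
[[ 0.49658552 -0.34069305]
 [ 0.5033763  -0.33012421]
 [ 0.5451748  -0.35516561]
 [ 0.54085056 -0.36694449]] [ 0.5214968  -0.34823184]
0.05009463069488912
bar -30.79444054179254 jaw 59.20555945820746
-30.925746613181
-30.670120939531436
shift [0.0455 0.0529 0.649 ] turn [-0.0062 -0.0043 -0.337 ] | now [ 0.5213 -0.3583  0.2474]
[0.03716892 0.05809517 0.64912536]
```

```bash
python3 -m handwheel '[{"travel":[0,0,0],"dr":[0,0,-0.168]},{"travel":[0,0,0],"dr":[0,0,-0.168]},{"travel":[0.037,0.058,0.15],"dr":[0,0,0]},{"travel":[0,0,0.16],"dr":[0,0,0]},{"travel":[0,0,0.16],"dr":[0,0,0]},{"travel":[0,0,0.16],"dr":[0,0,0]},{"travel":[0,0,0],"dr":[0,0,0]}]' 0.2; python3 - <<'E'
from lib import *
delta(np.array([.5213,-.348,.046]),down(59.2))
E
```

```text
time_s: 3.37
eef_pos: [0.5193, -0.3422, 0.1503]
eef_rot: [-0.002, 0.261, 0.965, -0.0]
wrist_force: [-0.7, 0.4, -1.3]
opening: 0.6
shift [-0.0335 -0.0259  0.6954] turn [-0.0024 -0.007   0.0192] | now [ 0.5193 -0.3422  0.1503]
```

```bash
python3 -m handwheel '[{"travel":[-0.033,-0.026,0.1],"dr":[-0.002,-0.007,0.019]},{"travel":[0,0,0.15],"dr":[0,0,0]},{"travel":[0,0,0.15],"dr":[0,0,0]},{"travel":[0,0,0.1],"dr":[0,0,0]},{"travel":[0,0,0],"dr":[0,0,0]},{"travel":[0,0,0],"dr":[0,0,0]}]'; python3 - <<'E'
from lib import *
delta(np.array([.5213,-.348,.046]),down(59.2))
E
```

```text
time_s: 3.87
eef_pos: [0.5229, -0.3445, 0.0796]
eef_rot: [0.001, 0.264, 0.965, -0.0]
wrist_force: [-0.1, -0.2, 1.1]
opening: 0.599
shift [-0.0019 -0.0255  0.2239] turn [0.0001 0.0051 0.0063] | now [ 0.5229 -0.3445  0.0796]
```

```bash
python3 -m handwheel '[{"travel":[-0.002,-0.025,0.05],"dr":[0,0.005,0.006]},{"travel":[0,0,0.1],"dr":[0,0,0]},{"travel":[0,0,0.06],"dr":[0,0,0]},{"travel":[0,0,0],"dr":[0,0,0]},{"travel":[0,0,0],"dr":[0,0,0]}]'; python3 - <<'E'
from lib import *
delta(np.array([.5213,-.348,.046]),down(59.2))
E
```

```text
time_s: 4.28
eef_pos: [0.5237, -0.3498, 0.0511]
eef_rot: [0.003, 0.265, 0.964, -0.002]
wrist_force: [0.3, 0.6, 0.2]
opening: 0.598
shift [0.0201 0.0024 0.034 ] turn [-0.0032  0.014   0.0012] | now [ 0.5237 -0.3498  0.0511]
```

```bash
python3 -m handwheel '[{"travel":[0.02,0,0.034],"dr":[0,0.012,0]},{"travel":[0,0,0],"dr":[0,0,0]},{"travel":[0,0,0],"dr":[0,0,0]}]'; python3 - <<'E'
from lib import *
delta(np.array([.5213,-.348,.046]),down(59.2))
E
```

```text
time_s: 4.53
eef_pos: [0.521, -0.3484, 0.0459]
eef_rot: [0.0, 0.265, 0.964, -0.001]
wrist_force: [0.2, -0.1, 0.4]
opening: 0.601
shift [-0.0001  0.0033 -0.0009] turn [-0.0033  0.0013  0.001 ] | now [ 0.521  -0.3484  0.0459]
```

Settled within 0.5 mm. Closing the fingers, then a small lift.

```bash
python3 -m handwheel '[{"travel":[0,0,0],"dr":[0,0,0]},{"travel":[0,0,0],"dr":[0,0,0]},{"travel":[0,0,0],"dr":[0,0,0]},{"travel":[0,0,0],"dr":[0,0,0]},{"travel":[0,0,0],"dr":[0,0,0]},{"travel":[0,0,0],"dr":[0,0,0]},{"travel":[0,0,-0.1],"dr":[0,0,0]},{"travel":[0,0,-0.2],"dr":[0,0,0]},{"travel":[0,0,-0.2],"dr":[0,0,0]},{"travel":[0,0,-0.2],"dr":[0,0,0]},{"travel":[0,0,-0.2],"dr":[0,0,0]},{"travel":[0,0,-0.2],"dr":[0,0,0]},{"travel":[0,0,-0.2],"dr":[0,0,0]},{"travel":[0,0,-0.2],"dr":[0,0,0]},{"travel":[0,0,0],"dr":[0,0,0]}]' -1; python3 - <<'E'
from lib import *
o=ctrl.get_obs(); print(o['opening'],o['wrist_force'],o['q'])
c=viewer.get_calibration('wrist');np.savez('w2.npz',**c); cv2.imwrite('pics/w2.png',viewer.camera('wrist')[:,:,::-1])
ex=(.6366,.2152,1.0644); 
P=ext_pts(*ex,port_local(.1182,.0399))[0]; yaw=ex[2]; exx=np.array([np.cos(yaw),np.sin(yaw),0]); z=-exx*S35+np.array([0,0,C35])
y=np.array([-np.sin(yaw),np.cos(yaw),0])
R=Rot.from_matrix(np.c_[np.cross(y,-z),y,-z]); p,_=pose()
t=P+z*.20; delta(t,R); print(t,R.as_matrix().round(3))
E
```

```text
time_s: 5.78
eef_pos: [0.5186, -0.3456, 0.2763]
eef_rot: [-0.005, 0.265, 0.964, 0.002]
wrist_force: [0.2, -0.1, -0.1]
opening: 0.15
0.1502613624903888 [ 0.19792427 -0.11357607 -0.05565455] [-7.77209392e-01  2.61870844e-01  1.41899600e+00 -1.49585181e-03
  1.47148025e+00 -1.81067387e+00]
shift [ 1.467   2.5817 -0.1313] turn [-0.9087 -0.921  -2.9631] | now [ 0.5179 -0.3449  0.2733]
[0.52719384 0.1002059  0.29681866] [[-0.397 -0.874  0.278]
 [-0.716  0.485  0.502]
 [-0.574  0.    -0.819]]
```

```bash
cat >> lib.py <<'E'
EX=[.6366,.2152,1.0644]; PS=[.1182,.0399]
def port(ex=None,ps=None):
    ex=ex or EX; ps=ps or PS
    P=ext_pts(*ex,port_local(*ps))[0]; yaw=ex[2]; x=np.array([np.cos(yaw)*C35,np.sin(yaw)*C35,S35]); z=np.array([-np.cos(yaw)*S35,-np.sin(yaw)*S35,C35])
    y=np.cross(z,x)
    return P,Rot.from_matrix(np.c_[x,-y,-z]),np.c_[x,y,z]   # point, tool orientation (B), port frame
E
python3 -m handwheel '[{"travel":[0.12,0.21,-0.01],"dr":[0,0,0]},{"travel":[0.12,0.21,-0.01],"dr":[0,0,0]},{"travel":[0.12,0.21,-0.01],"dr":[0,0,0]},{"travel":[0.12,0.21,-0.01],"dr":[0,0,0]},{"travel":[0.12,0.21,-0.01],"dr":[0,0,0]},{"travel":[0.12,0.21,-0.01],"dr":[0,0,0]},{"travel":[0.12,0.21,-0.01],"dr":[0,0,0]},{"travel":[0.12,0.21,-0.01],"dr":[0,0,0]},{"travel":[0.12,0.21,-0.01],"dr":[0,0,0]},{"travel":[0.12,0.21,-0.01],"dr":[0,0,0]},{"travel":[0.12,0.21,-0.01],"dr":[0,0,0]},{"travel":[0.05,0.1,0],"dr":[0,0,0]},{"travel":[0,0,0],"dr":[0,0,0]}]'; python3 - <<'E'
from lib import *
P,R,F=port(); delta(P+.2*F[:,2],R); print(ctrl.get_obs()['q'])
E
```

```text
time_s: 6.92
eef_pos: [0.5175, 0.0893, 0.2747]
eef_rot: [-0.02, 0.269, 0.963, 0.004]
wrist_force: [-0.7, 0.5, -2.3]
opening: 0.15
shift [-0.0117  0.0955 -0.1483] turn [-0.9523  0.8699  2.8028] | now [0.5175 0.0893 0.2747]
[-0.06527653  0.05785629  1.65509009  0.01587018  1.46629741 -1.09318931]
```

```bash
python3 -m handwheel '[{"travel":[0,0.09,-0.15],"dr":[-0.068,0.062,0.2]},{"travel":[0,0,0],"dr":[-0.068,0.062,0.2]},{"travel":[0,0,0],"dr":[-0.068,0.062,0.2]},{"travel":[0,0,0],"dr":[-0.068,0.062,0.2]},{"travel":[0,0,0],"dr":[-0.068,0.062,0.2]},{"travel":[0,0,0],"dr":[-0.068,0.062,0.2]},{"travel":[0,0,0],"dr":[-0.068,0.062,0.2]},{"travel":[0,0,0],"dr":[-0.068,0.062,0.2]},{"travel":[0,0,0],"dr":[-0.068,0.062,0.2]},{"travel":[0,0,0],"dr":[-0.068,0.062,0.2]},{"travel":[0,0,0],"dr":[-0.068,0.062,0.2]},{"travel":[0,0,0],"dr":[-0.068,0.062,0.2]},{"travel":[0,0,0],"dr":[-0.068,0.062,0.2]},{"travel":[0,0,0],"dr":[-0.068,0.062,0.2]},{"travel":[0,0,0],"dr":[0,0,0]}]'; python3 - <<'E'
from lib import *
P,R,F=port(); delta(P+.2*F[:,2],R); print(ctrl.get_obs()['q'])
E
```

```text
time_s: 8.17
eef_pos: [0.5169, 0.0924, 0.2753]
eef_rot: [-0.163, 0.843, 0.445, 0.254]
wrist_force: [-0.3, -0.1, -2.2]
opening: 0.148
shift [ 0.1495  0.0215 -0.0717] turn [ 0.0078 -0.0045 -0.1768] | now [0.5169 0.0924 0.2753]
[-0.43281223 -0.14027061  1.96318372  0.63368623  1.31913927  0.0044011 ]
```

```bash
python3 -m handwheel '[{"travel":[0,0,0],"dr":[0.004,-0.002,-0.09]},{"travel":[0,0,0],"dr":[0.004,-0.002,-0.09]},{"travel":[0.14,0.02,-0.07],"dr":[0,0,0]},{"travel":[0,0,0],"dr":[0,0,0]},{"travel":[0,0,0],"dr":[0,0,0]}]'; python3 - <<'E'
from lib import *
P,R,F=port(); delta(P+.2*F[:,2],R)
c=viewer.get_calibration('wrist');im=viewer.camera('wrist')[:,:,::-1]; np.savez('w3.npz',**c); cv2.imwrite('pics/w3.png',im)
cv2.imwrite('pics/w3b.png',cv2.resize(im,(800,600),interpolation=cv2.INTER_CUBIC))
print(proj(c,P)*1.5625)
p=pose(); np.savez('w3p.npz',p=p[0],R=p[1].as_matrix())
E
```

```text
time_s: 8.58
eef_pos: [0.5221, 0.0973, 0.2906]
eef_rot: [-0.151, 0.819, 0.491, 0.255]
wrist_force: [-0.9, -0.9, -2.2]
opening: 0.146
shift [ 0.0509  0.0208 -0.0154] turn [-0.0126  0.0173  0.024 ] | now [0.5221 0.0973 0.2906]
[[413.16911825 242.40697907]]
```

View pics/w3b.png

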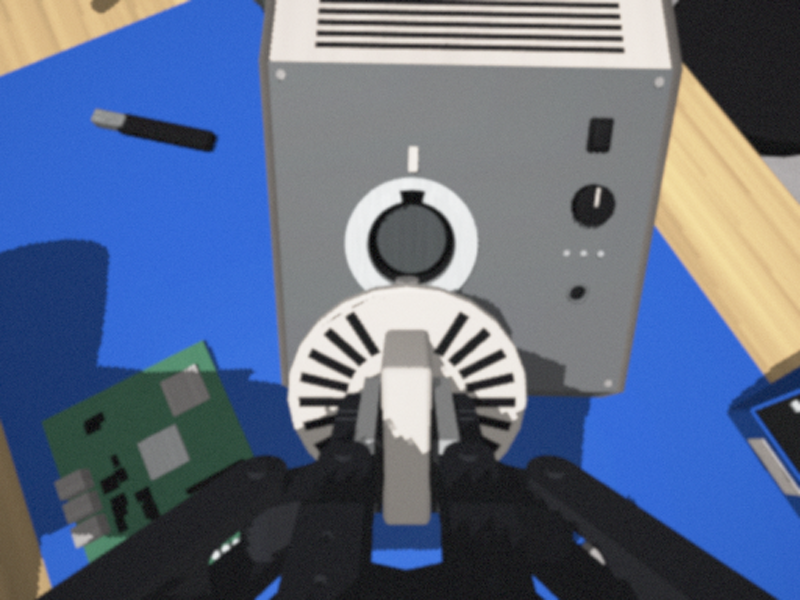

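The view is clear. The collar is centred near (411,241) against a prediction of (413,242). The upper slot is at (412,197), its ridge at (413,158) and the reset hole at (577,293). The cartridge sits squarely in the fingers with its pin near (406,282). Next I refine the extractor pose from this picture.

```bash
python3 - <<'E'
from lib import *
c=dict(np.load('w3.npz')); im=cv2.imread('pics/w3.png')
g=cv2.cvtColor(im,cv2.COLOR_BGR2GRAY)
# collar outer contour by radial search of the brightness step
c0=full((411.5,242)); pts=[]
for a in np.radians(np.r_[-200:20:4]):
    r=np.arange(32,52,.25); u=c0[0]+r*np.cos(a); v=c0[1]+r*np.sin(a)
    s=cv2.remap(g,u.astype(np.float32)[None],v.astype(np.float32)[None],cv2.INTER_LINEAR)[0].astype(float)
    d=np.gradient(cv2.GaussianBlur(s[None],(9,1),0)[0]); i=d.argmin()
    if d[i]<-4: pts.append((u[i],v[i]))
pts=np.array(pts); print(len(pts))
th=np.linspace(0,2*np.pi,721)
reset=full((577.5,293)); edge=full([(281,61.5),(660,68)]); corner=full((622,392))
def res(p,raw=False):
    P,R,F=port(list(p[:3]),list(p[3:5]))
    ci=proj(c,P+.046*(np.cos(th)[:,None]*F[:,0]+np.sin(th)[:,None]*F[:,1]))
    ctr=ci.mean(0); A=np.unwrap(np.arctan2(*(ci-ctr).T[::-1]));rr=np.hypot(*(ci-ctr).T)
    a=np.arctan2(*(pts-ctr).T[::-1]); o=np.argsort(np.mod(A,2*np.pi)); 
    e1=np.hypot(*(pts-ctr).T)-np.interp(np.mod(a,2*np.pi),np.mod(A,2*np.pi)[o],rr[o],period=2*np.pi)
    e2=proj(c,P-.035*F[:,0]-.123*F[:,1]-.010*F[:,2])[0]-reset
    E=proj(c,ext_pts(*p[:3],[[.06,.13,.188],[.06,-.13,.188]])); n=E[1]-E[0]; n/=np.hypot(*n); n=np.array([-n[1],n[0]])
    e3=(edge-E[0])@n; e4=proj(c,ext_pts(*p[:3],[[-.13,-.135,.055]]))[0]-corner
    if raw: print('collar rms',np.std(e1),e1.mean(),'reset',e2,'edge',e3,'corner',e4)
    return np.r_[e1/len(pts)**.5*2,e2,e3,e4*.5]
f=least_squares(res,EX+PS,loss='soft_l1'); p=f.x; print(np.round(p,4),np.degrees(p[2])); res(p,True)
P,R,F=port(list(p[:3]),list(p[3:])); print('port',P,'old',port()[0],'ridge',proj(c,P+.060*F[:,0]-.01*F[:,2])*1.5625)
E
```

```text
55
[0.6303 0.2186 1.0563 0.1163 0.0341] 60.520591620463556
collar rms 0.15713340612012908 0.17633705476829845 reset [-0.34573659 -0.46424078] edge [ 0.09612184 -0.35615485] corner [ 0.00795492 -0.36671771]
port [0.58065771 0.2001298  0.13188661] old [0.58283408 0.20052419 0.13298826] ridge [[412.62365954 154.3401395 ]]
```

```bash
sed -i 's/^EX=.*/EX=[.6303,.2186,1.0563]; PS=[.1163,.0341]/' lib.py; python3 - <<'E'
from lib import *
c=dict(np.load('w3.npz')); k=np.load('w3p.npz'); p,R=k['p'],Rot.from_matrix(k['R']); th=np.linspace(0,6.283,721)
for zz in (.004,.010):
    q=proj(c,p+R.apply(np.c_[.04*np.cos(th),.04*np.sin(th),0*th+zz]))*1.5625
    print(zz,q.min(0),q.max(0))
print('pin',proj(c,p+R.apply([[.0365,0,.044-.0195]]))*1.5625,'bar top',proj(c,p+R.apply([[.026,.007,-.024],[.026,-.007,-.024]]))*1.5625)
P,R,F=port(); delta(P+.11*F[:,2],R)
E
```

```text
0.004 [288.09458614 273.53945348] [529.9968941 489.6577676]
0.01 [292.04939089 268.49527176] [525.88151426 478.64545709]
pin [[408.88286961 267.51362257]] bar top [[436.32430721 353.66849617]
 [382.87527799 353.66216169]]
shift [0.0408 0.0062 0.5884] turn [-0.019   0.0156  0.0364] | now [0.5226 0.0972 0.2912]
```

```bash
python3 - <<'E'
from lib import *
c=dict(np.load('w3.npz')); k=np.load('w3p.npz'); p,R=k['p'],Rot.from_matrix(k['R']); im=cv2.imread('pics/w3.png')
x0,y0,s=170,165,4; v=cv2.resize(im[y0:y0+150,x0:x0+190],None,fx=s,fy=s,interpolation=cv2.INTER_CUBIC)
def dr(off,col):
    f=lambda L:((proj(c,p+R.apply(np.array(L)+off))-[x0,y0]+.5)*s-.5).astype(np.int32)
    th=np.linspace(0,6.283,100)
    cv2.polylines(v,[f(np.c_[.04*np.cos(th),.04*np.sin(th),0*th+.004])],True,col,1)
    cv2.polylines(v,[f([[a*.026,b*.007,-.024] for a,b in ((1,1),(1,-1),(-1,-1),(-1,1))])],True,col,1)
    cv2.polylines(v,[f([[.026,-.007,.004],[.026,.007,.004]])],False,col,1)
    cv2.circle(v,tuple(f([[.0365,0,.0245]])[0].tolist()),3,col,-1)
dr([0,0,0],(0,0,255)); dr([-.0038,0,0],(0,255,0))
cv2.imwrite('pics/w3c.png',v)
E
```

View pics/w3c.png

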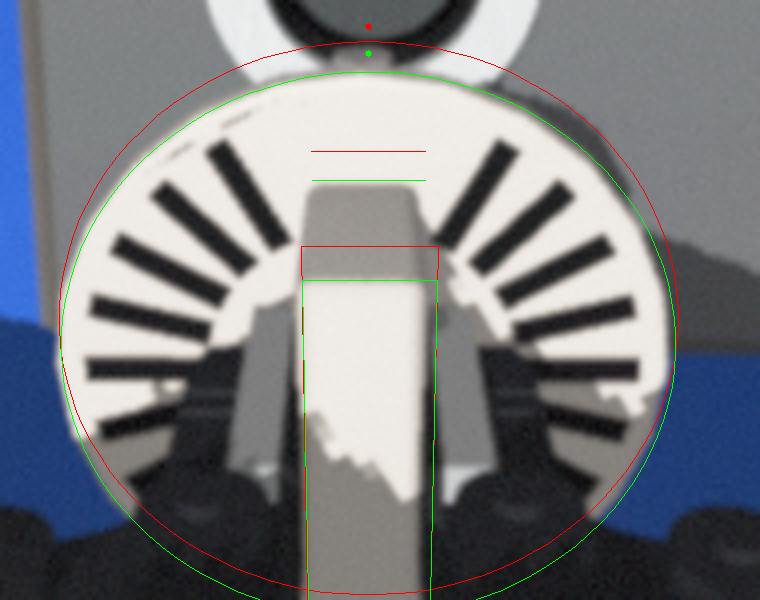

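The overlay shows the cartridge about 3.8 mm towards tool −x and 0.6 mm towards tool −y of the nominal spot. Part of that is camera bias, so I'll align the cartridge to the port as both appear in the image, approach, and look again closer.

```bash
cat >> lib.py <<'E'
def tgt(h,dx=.0038,dy=.0006,spin=0):  # TCP pose: h out of rim plane
    P,R,F=port(); return P+h*F[:,2]+R.apply([dx,dy,0]), R*Rot.from_euler('z',spin,degrees=True)
E
python3 -m handwheel '[{"travel":[0.066,0.01,0.1],"dr":[-0.019,0.0156,0.036]},{"travel":[0,0,0.15],"dr":[0,0,0]},{"travel":[0,0,0.15],"dr":[0,0,0]},{"travel":[0,0,0.1],"dr":[0,0,0]},{"travel":[0,0,0],"dr":[0,0,0]},{"travel":[0,0,0],"dr":[0,0,0]}]'; python3 - <<'E'
from lib import *
delta(*tgt(.065))
E
```

```text
time_s: 9.13
eef_pos: [0.548, 0.1399, 0.2288]
eef_rot: [-0.15, 0.824, 0.483, 0.257]
wrist_force: [-0.1, -1.4, -0.6]
opening: 0.15
shift [ 0.0312 -0.0036  0.358 ] turn [-0.0033  0.0112  0.0065] | now [0.548  0.1399 0.2288]
```

```bash
python3 -m handwheel '[{"travel":[0.03,-0.003,0.1],"dr":[-0.003,0.011,0.006]},{"travel":[0,0,0.1],"dr":[0,0,0]},{"travel":[0,0,0.1],"dr":[0,0,0]},{"travel":[0,0,0.05],"dr":[0,0,0]},{"travel":[0,0,0],"dr":[0,0,0]},{"travel":[0,0,0],"dr":[0,0,0]},{"travel":[0,0,0],"dr":[0,0,0]}]'; python3 - <<'E'
from lib import *
delta(*tgt(.065))
E
```

```text
time_s: 9.72
eef_pos: [0.5657, 0.1661, 0.1902]
eef_rot: [-0.149, 0.823, 0.482, 0.261]
wrist_force: [0.5, 0.5, -1.3]
opening: 0.15
shift [ 0.0048 -0.0209  0.0267] turn [0.0073 0.0016 0.0073] | now [0.5657 0.1661 0.1902]
```

```bash
python3 -m handwheel '[{"travel":[0.005,-0.02,0.03],"dr":[0.007,0,0.007]},{"travel":[0,0,0],"dr":[0,0,0]},{"travel":[0,0,0],"dr":[0,0,0]}]'; python3 - <<'E'
from lib import *
delta(*tgt(.065)); c=viewer.get_calibration('wrist');p,R=pose(); im=viewer.camera('wrist')[:,:,::-1]; cv2.imwrite('pics/w4.png',im); np.savez('w4.npz',**c,p=p,M=R.as_matrix())
x0,y0,s=150,40,3.5; v=cv2.resize(im[y0:y0+170,x0:x0+220],None,fx=s,fy=s,interpolation=cv2.INTER_CUBIC)
f=lambda X:((proj(c,X)-[x0,y0]+.5)*s-.5).astype(np.int32); th=np.linspace(0,6.283,200)
P,_,F=port()
for r in (.046,.031): cv2.polylines(v,[f(P+r*(np.cos(th)[:,None]*F[:,0]+np.sin(th)[:,None]*F[:,1]))],True,(0,0,255),1)
for rr,z in ((.04,.004),(.026,.044)): cv2.polylines(v,[f(p+R.apply(np.c_[rr*np.cos(th)-.0038,rr*np.sin(th)-.0006,0*th+z]))],True,(0,255,0),1)
cv2.circle(v,tuple(f(p+R.apply([.0365-.0038,-.0006,.0245]))[0].tolist()),2,(0,255,0),-1)
cv2.imwrite('pics/w4c.png',v)
E
```

```text
time_s: 9.97
eef_pos: [0.5657, 0.1693, 0.189]
eef_rot: [-0.15, 0.824, 0.48, 0.261]
wrist_force: [0.6, 0.1, -1.6]
opening: 0.149
shift [-0.0059 -0.0099  0.0092] turn [ 0.0065 -0.0003  0.0016] | now [0.5657 0.1693 0.189 ]
```

View pics/w4c.png

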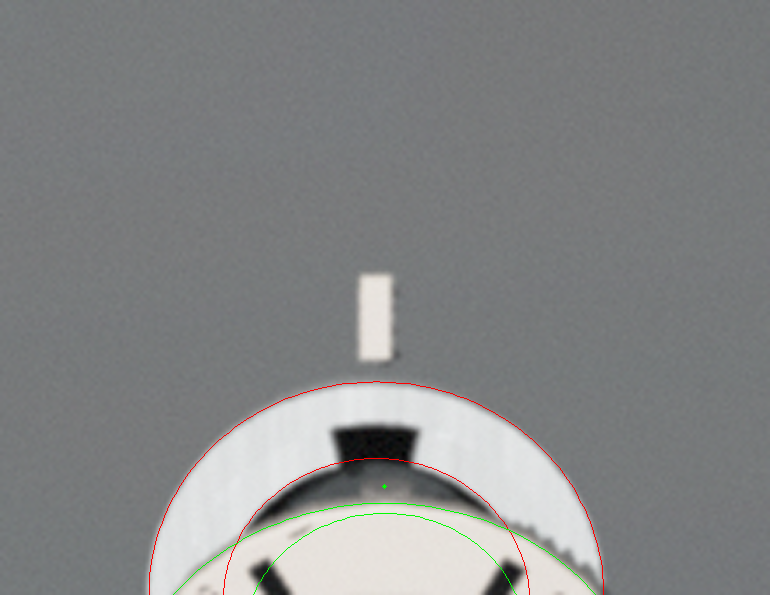

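The red collar and bore outlines and the green flange outline both match the picture. The cartridge still needs to go about 1.5 mm towards tool −y and 0.9 mm towards −x, as the pose delta says. Now I insert it.

```bash
python3 -m handwheel '[{"travel":[-0.006,-0.01,0.05],"dr":[0.006,0,0]},{"travel":[0,0,0.05],"dr":[0,0,0]},{"travel":[0,0,0],"dr":[0,0,0]},{"travel":[0,0,0],"dr":[0,0,0]}]'; python3 - <<'E'
from lib import *
delta(*tgt(.045))
E
```

```text
time_s: 10.35
eef_pos: [0.5686, 0.1775, 0.1753]
eef_rot: [-0.151, 0.823, 0.481, 0.26]
wrist_force: [0.6, 0.6, -1.4]
opening: 0.152
shift [-0.0005 -0.0002  0.035 ] turn [ 0.0013 -0.0008  0.0021] | now [0.5686 0.1775 0.1753]
```

```bash
python3 -m handwheel '[{"travel":[0,0,0.035],"dr":[0,0,0]},{"travel":[0,0,0.035],"dr":[0,0,0]},{"travel":[0,0,0.035],"dr":[0,0,0]},{"travel":[0,0,0],"dr":[0,0,0]},{"travel":[0,0,0],"dr":[0,0,0]}]'; python3 - <<'E'
from lib import *
delta(*tgt(.0115)); R=pose()[1]; print('F tool',R.inv().apply(ctrl.get_obs()['wrist_force']))
E
```

```text
time_s: 10.77
eef_pos: [0.5732, 0.1866, 0.1601]
eef_rot: [-0.152, 0.824, 0.481, 0.26]
wrist_force: [0.2, 0.6, -0.5]
opening: 0.151
shift [0.0017 0.0032 0.1367] turn [-0.0013  0.0002  0.0016] | now [0.5732 0.1866 0.1601]
F tool [ 0.20184546 -0.14862056  0.78175139]
```

```bash
python3 -m handwheel '[{"travel":[0.002,0.003,0.03],"dr":[0,0,0]},{"travel":[0,0,0.03],"dr":[0,0,0]},{"travel":[0,0,0.03],"dr":[0,0,0]},{"travel":[0,0,0],"dr":[0,0,0]},{"travel":[0,0,0],"dr":[0,0,0]}]'; python3 - <<'E'
from lib import *
delta(*tgt(.0115)); R=pose()[1]; print('F tool',R.inv().apply(ctrl.get_obs()['wrist_force']))
E
```

```text
time_s: 11.18
eef_pos: [0.5785, 0.1937, 0.149]
eef_rot: [-0.151, 0.823, 0.481, 0.26]
wrist_force: [-3.6, -2.7, 3.5]
opening: 0.151
shift [-0.0035 -0.0043  0.0423] turn [ 0.0001 -0.0002  0.0034] | now [0.5785 0.1937 0.149 ]
F tool [-1.38470163 -1.7690978  -5.20232408]
```

```bash
python3 -m handwheel '[{"travel":[-0.002,-0.003,0.03],"dr":[0,0,0]},{"travel":[0,0,0.015],"dr":[0,0,0]},{"travel":[0,0,0],"dr":[0,0,0]},{"travel":[0,0,0],"dr":[0,0,0]}]'; python3 - <<'E'
from lib import *
delta(*tgt(.0115)); R=pose()[1]; print('F tool',R.inv().apply(ctrl.get_obs()['wrist_force']))
E
```

```text
time_s: 11.52
eef_pos: [0.5803, 0.1965, 0.1446]
eef_rot: [-0.151, 0.823, 0.482, 0.26]
wrist_force: [-5.7, -4.3, 4.4]
opening: 0.15
shift [-0.0046 -0.0054  0.0055] turn [ 0.0009 -0.0003  0.0065] | now [0.5803 0.1965 0.1446]
F tool [-2.85023545 -2.79636121 -7.36922233]
```

```bash
python3 -m handwheel '[{"travel":[-0.005,-0.005,0.014],"dr":[0,0,0]},{"travel":[0,0,0],"dr":[0,0,0]},{"travel":[0,0,0],"dr":[0,0,0]}]'; python3 - <<'E'
from lib import *
delta(*tgt(.0115)); R=pose()[1]; print('F tool',R.inv().apply(ctrl.get_obs()['wrist_force']))
E
```

```text
time_s: 11.77
eef_pos: [0.5804, 0.1968, 0.1441]
eef_rot: [-0.151, 0.823, 0.482, 0.261]
wrist_force: [-5.0, -4.9, 4.1]
opening: 0.152
shift [-0.0046 -0.0053  0.0016] turn [ 0.0026 -0.0015  0.0091] | now [0.5804 0.1968 0.1441]
F tool [-3.18729901 -1.9763998  -7.21200305]
```

```bash
python3 -m handwheel '[{"travel":[0,0,0.02],"dr":[0,0,0]},{"travel":[0,0,0.02],"dr":[0,0,0]},{"travel":[0,0,0],"dr":[0,0,0]}]'; python3 - <<'E'
from lib import *
delta(*tgt(.0115)); R=pose()[1]; print('F tool',R.inv().apply(ctrl.get_obs()['wrist_force']))
E
```

```text
time_s: 12.02
eef_pos: [0.5811, 0.1973, 0.143]
eef_rot: [-0.15, 0.822, 0.485, 0.26]
wrist_force: [-5.1, -3.4, 3.5]
opening: 0.145
shift [-0.0047 -0.0079 -0.0073] turn [-0.0007  0.0023  0.0185] | now [0.5811 0.1973 0.143 ]
F tool [-2.40794873 -2.76860677 -6.00237987]
```

```bash
python3 -m handwheel '[{"travel":[-0.01,-0.01,0.02],"dr":[0,0,0.018]},{"travel":[0,0,0.02],"dr":[0,0,0]}]'; python3 - <<'E'
from lib import *
delta(*tgt(.0115)); R=pose()[1]; print('F tool',R.inv().apply(ctrl.get_obs()['wrist_force']))
v=viewer.camera('wrist')[:,:,::-1]; cv2.imwrite('pics/w5.png',v[90:384,60:460]); cv2.imwrite('pics/w5b.png',cv2.resize(v[90:384,60:460],(800,588),interpolation=cv2.INTER_CUBIC))
E
```

```text
time_s: 12.18
eef_pos: [0.5814, 0.1979, 0.1418]
eef_rot: [-0.15, 0.823, 0.482, 0.26]
wrist_force: [-51.3, -40.6, 53.4]
opening: 0.147
shift [-0.0039 -0.0075 -0.0162] turn [0.0015 0.0012 0.0089] | now [0.5814 0.1979 0.1418]
F tool [-18.95131521 -24.73948906 -78.47751806]
```

View pics/w5b.png

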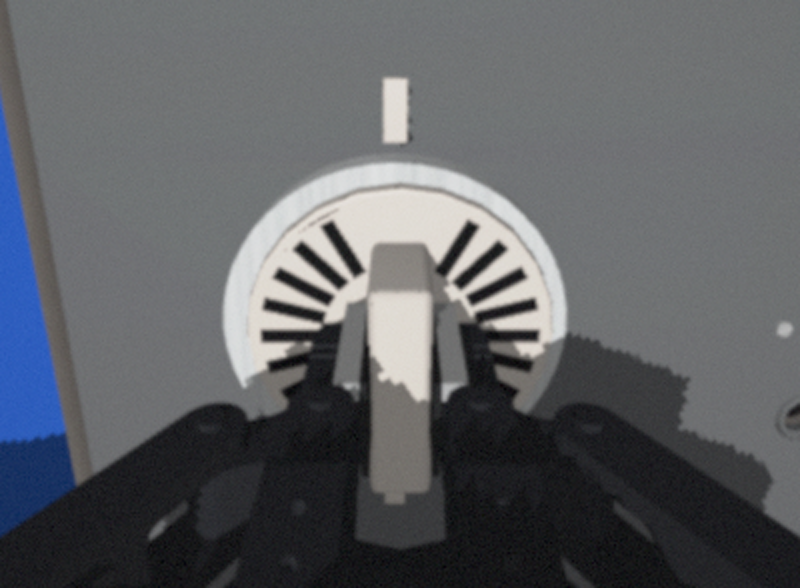

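The flange is seated against the collar, concentric with it. The push ended on the flange stop (78 N, under the 120 N limit). Backing off about 1 mm before turning.

```bash
python3 -m handwheel '[{"travel":[-0.006,-0.008,-0.008],"dr":[0,0,0]},{"travel":[0,0,0],"dr":[0,0,0]}]'; python3 - <<'E'
from lib import *
delta(*tgt(.0101)); R=pose()[1]; print('F tool',R.inv().apply(ctrl.get_obs()['wrist_force']),ctrl.get_obs()['q'])
E
```

```text
time_s: 12.4
eef_pos: [0.5803, 0.1958, 0.1453]
eef_rot: [-0.149, 0.822, 0.483, 0.261]
wrist_force: [-5.3, -3.2, 3.1]
opening: 0.149
shift [-0.0041 -0.0082  0.0214] turn [ 0.0059 -0.0007  0.0129] | now [0.5803 0.1958 0.1453]
F tool [-2.60178299 -3.04882271 -5.66430154] [-0.16708368  0.18157107  1.92931436  0.73112123  0.93827032 -0.07618283]
```

```bash
python3 -m handwheel '[{"travel":[-0.01,-0.016,0.016],"dr":[0,0,0]},{"travel":[0,0,0.01],"dr":[0,0,0]}]'; python3 - <<'E'
from lib import *
delta(*tgt(.0101)); R=pose()[1]; print('F tool',R.inv().apply(ctrl.get_obs()['wrist_force']))
E
```

```text
time_s: 12.57
eef_pos: [0.5807, 0.1966, 0.1441]
eef_rot: [-0.148, 0.822, 0.483, 0.263]
wrist_force: [-8.9, -5.2, 4.5]
opening: 0.147
shift [-0.0043 -0.0081  0.0111] turn [ 0.0156 -0.0046  0.0156] | now [0.5807 0.1966 0.1441]
F tool [-4.59360007 -5.14271494 -8.83594537]
```

```bash
python3 -m handwheel '[{"travel":[0,0,0.016],"dr":[0,0,0]},{"travel":[0,0,0.012],"dr":[0,0,0.05]},{"travel":[0,0,0.008],"dr":[0,0,0.1]}]'; python3 - <<'E'
from lib import *
delta(*tgt(.0101)); R=pose()[1]; o=ctrl.get_obs(); print('F tool',R.inv().apply(o['wrist_force']),R.inv().apply(o['torque']))
E
```

```text
time_s: 12.82
eef_pos: [0.5816, 0.1979, 0.1421]
eef_rot: [-0.158, 0.84, 0.452, 0.257]
wrist_force: [-15.0, -12.0, 18.3]
opening: 0.149
shift [-0.0059 -0.0084 -0.0058] turn [ 0.0134 -0.0026 -0.127 ] | now [0.5816 0.1979 0.1421]
F tool [ -4.54736788  -6.70757174 -25.24960509] [ 1.44341701 -1.287958   -0.45821781]
```

```bash
python3 -m handwheel '[{"travel":[0,0,0],"dr":[0,0,0.2]},{"travel":[0,0,0.002],"dr":[0,0,0.2]},{"travel":[0,0,0.002],"dr":[0,0,0.2]}]'; python3 - <<'E'
from lib import *
delta(*tgt(.0101)); R=pose()[1]; o=ctrl.get_obs(); print('F tool',R.inv().apply(o['wrist_force']),R.inv().apply(o['torque']))
E
```

```text
time_s: 13.07
eef_pos: [0.5812, 0.1972, 0.1433]
eef_rot: [-0.197, 0.902, 0.311, 0.228]
wrist_force: [-4.4, -6.4, 5.4]
opening: 0.148
shift [-0.0083 -0.0061  0.0036] turn [ 0.0122 -0.0026 -0.7444] | now [0.5812 0.1972 0.1433]
F tool [-3.24034118  0.6442871  -8.82802867] [ 0.04765946 -0.98510288 -0.04709231]
```

```bash
python3 -m handwheel '[{"travel":[0,0,0.004],"dr":[0,0,0.2]},{"travel":[0,0,0.004],"dr":[0,0,0.2]},{"travel":[0,0,0.004],"dr":[0,0,0.2]},{"travel":[0,0,0.004],"dr":[0,0,0.2]},{"travel":[0,0,0.004],"dr":[0,0,0.2]}]'; python3 - <<'E'
from lib import *
delta(*tgt(.0101)); R=pose()[1]; o=ctrl.get_obs(); print('F tool',R.inv().apply(o['wrist_force']),R.inv().apply(o['torque']))
E
```

```text
time_s: 13.48
eef_pos: [0.5818, 0.1966, 0.1427]
eef_rot: [-0.25, 0.952, 0.056, 0.166]
wrist_force: [-5.0, -5.5, 6.5]
opening: 0.152
shift [-0.0127 -0.0065  0.0013] turn [ 0.0147 -0.0031 -1.7885] | now [0.5818 0.1966 0.1427]
F tool [-2.59431056  0.81011829 -9.49346505] [-0.33003506 -0.98405619 -0.07154169]
```

```bash
python3 -m handwheel '[{"travel":[0,0,0.003],"dr":[0,0,0.2]},{"travel":[0,0,0.003],"dr":[0,0,0.2]},{"travel":[0,0,0.003],"dr":[0,0,0.2]},{"travel":[0,0,0.003],"dr":[0,0,0.2]},{"travel":[0,0,0.003],"dr":[0,0,0.2]},{"travel":[0,0,0.003],"dr":[0,0,0.1]}]'; python3 - <<'E'
from lib import *
delta(*tgt(.0101)); R=pose()[1]; o=ctrl.get_obs(); print('F tool',R.inv().apply(o['wrist_force']),R.inv().apply(o['torque']),o['q'][5])
E
```

```text
time_s: 13.98
eef_pos: [0.5811, 0.1959, 0.142]
eef_rot: [-0.287, 0.926, -0.23, 0.083]
wrist_force: [-6.0, -5.7, 5.1]
opening: 0.146
shift [-0.0121 -0.006   0.0009] turn [ 1.6100e-02 -2.0000e-04 -2.9427e+00] | now [0.5811 0.1959 0.142 ]
F tool [-2.43050229  3.53218195 -8.7479084 ] [-0.76226295 -0.52033519 -0.12414089] 1.4747175826955994
```

```bash
python3 -m handwheel '[{"travel":[0,0,0.002],"dr":[0,0,0.06]},{"travel":[0,0,0],"dr":[0,0,0]},{"travel":[0,0,-0.01],"dr":[0,0,0]},{"travel":[0,0,-0.01],"dr":[0,0,0]},{"travel":[0,0,0],"dr":[0,0,0]}]'; python3 - <<'E'
from lib import *
delta(*tgt(.0101)); R=pose()[1]; o=ctrl.get_obs(); print('F tool',R.inv().apply(o['wrist_force']),R.inv().apply(o['torque']),o['q'][5])
E
```

```text
time_s: 14.4
eef_pos: [0.5798, 0.1935, 0.1458]
eef_rot: [-0.288, 0.922, -0.246, 0.077]
wrist_force: [-3.9, -2.2, 3.2]
opening: 0.151
shift [-0.0129 -0.0065  0.0323] turn [ 1.6300e-02  1.5000e-03 -3.0098e+00] | now [0.5798 0.1935 0.1458]
F tool [-2.25200525  1.38271439 -4.81700114] [-0.58011926 -0.42466712  0.00225345] 1.5128210109163187
```

```bash
python3 -m handwheel '[{"travel":[0,0,-0.004],"dr":[0,0,0]},{"travel":[0,0,0],"dr":[0,0,0]},{"travel":[0,0,0],"dr":[0,0,0]},{"travel":[0,0,0],"dr":[0,0,0]},{"travel":[0,0,0],"dr":[0,0,0]},{"travel":[0,0,-0.1],"dr":[0,0,0]},{"travel":[0,0,-0.2],"dr":[0,0,0]},{"travel":[0,0,-0.2],"dr":[0,0,0]},{"travel":[0,0,-0.2],"dr":[0,0,0]},{"travel":[0,0,-0.2],"dr":[0,0,0]},{"travel":[0,0,0],"dr":[0,0,0]},{"travel":[0,0,0],"dr":[0,0,0]}]' 0.1; python3 - <<'E'
from lib import *
o=ctrl.get_obs(); print(o['q']); c=viewer.get_calibration('wrist');p,R=pose(); v=viewer.camera('wrist')[:,:,::-1]; cv2.imwrite('pics/w6.png',v); np.savez('w6.npz',**c,p=p,M=R.as_matrix())
v=cv2.resize(v,(800,600),interpolation=cv2.INTER_CUBIC); P,_,F=port(); th=np.linspace(0,6.283,200)
f=lambda X:((proj(c,X)+.5)*1.5625-.5).astype(np.int32)
# locked flange top (origin 27.5 in -> flange top 12.5 out, bar top 40.5 out, bar along y)
cv2.polylines(v,[f(P+.0125*F[:,2]+.04*(np.cos(th)[:,None]*F[:,0]+np.sin(th)[:,None]*F[:,1]))],True,(0,255,0),1)
cv2.polylines(v,[f(np.array([P+.0405*F[:,2]+a*.007*F[:,0]+b*.026*F[:,1] for a,b in ((1,1),(1,-1),(-1,-1),(-1,1))]))],True,(0,0,255),1)
cv2.imwrite('pics/w6b.png',v)
E
```

```text
time_s: 15.4
eef_pos: [0.5388, 0.1254, 0.2604]
eef_rot: [-0.288, 0.923, -0.246, 0.076]
wrist_force: [0.7, 1.0, 0.1]
opening: 0.549
[-0.33565543 -0.07940925  1.93657671  0.63329135  1.23313085  1.55581915]
```

View pics/w6b.png

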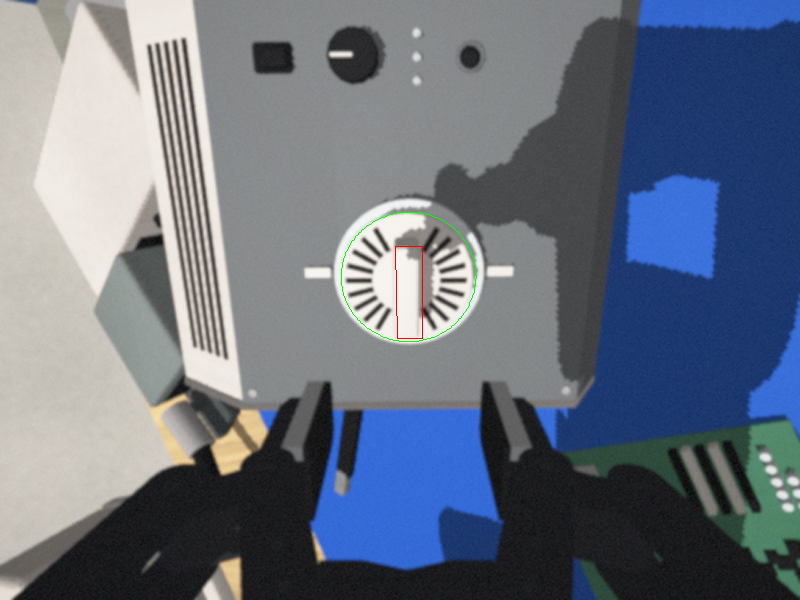

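The cartridge has stayed in by itself. The bar lies across the panel and the flange matches the locked-depth overlay. The reset hole is at (470,57). Fitting the collar again in this rotated view separates the camera's bias from the port's true position.

```bash
python3 - <<'E'
from lib import *
th=np.linspace(0,2*np.pi,721); out=[]
for fn,c0,rng,rad in (('w3',(411.5,242),np.r_[-200:20:4],(34,50)),('w6',(408.5,274),np.r_[60:250:5],(42,60))):
    c=dict(np.load(fn+'.npz')); g=cv2.cvtColor(cv2.imread(f'pics/{fn}.png'),cv2.COLOR_BGR2GRAY); c0=full(c0)
    pts=[]
    for a in np.radians(rng):
        if fn=='w6' and abs(a-np.pi)<.2: continue
        r=np.arange(*rad,.25); u=c0[0]+r*np.cos(a); v=c0[1]+r*np.sin(a)
        s=cv2.remap(g,u.astype(np.float32)[None],v.astype(np.float32)[None],cv2.INTER_LINEAR)[0].astype(float)
        d=np.gradient(cv2.GaussianBlur(s[None],(9,1),0)[0]); i=d.argmin()
        if d[i]<-4: pts.append((u[i],v[i]))
    pts=np.array(pts); P0,_,F=port()
    # fixed distance along port z; fit in-plane shift (and reset, seen separately)
    def res(q):
        ci=proj(c,P0+q[0]*F[:,0]+q[1]*F[:,1]+.046*(np.cos(th)[:,None]*F[:,0]+np.sin(th)[:,None]*F[:,1]))
        return np.sqrt(((pts[:,None]-ci[None])**2).sum(2)).min(1)*np.sign(np.hypot(*(pts-ci.mean(0)).T)-np.hypot(*(ci[((pts[:,None]-ci[None])**2).sum(2).argmin(1)]-ci.mean(0)).T))
    f=least_squares(res,[0,0],loss='soft_l1',diff_step=1e-3,x_scale=.001); print(fn,len(pts),'shift mm in port x,y',f.x*1000,'resid',f.fun.mean(),f.fun.std())
    ruv=full((577.5,293)) if fn=='w3' else full((470.5,57)); o,d=ray(c,ruv)
    n=F[:,2]; X=o+d*(((P0-.0105*n-o)@n)/(d@n)); print('  reset in port frame mm',F.T@(X-P0)*1000)
E
```

```text
w3 55 shift mm in port x,y [0.19653702 0.16925607] resid 0.06502222491348178 0.1938369987311751
  reset in port frame mm [ -35.75650142 -123.62439048  -10.5       ]
w6 33 shift mm in port x,y [0.41344984 0.52058237] resid 0.14546068838199308 0.20999246321139656
  reset in port frame mm [ -35.50323827 -122.92596062  -10.5       ]
```

```bash
python3 - <<'E'
from lib import *
R=down(26.5); p,_=pose(); t=np.array([.50,-.09,.27]); delta(t,R); print(R.inv().apply(t-p)/.15)
E
```

```text
shift [ 0.4873  1.097  -0.8338] turn [-0.4448 -1.46   -4.6882] | now [0.5393 0.1255 0.2606]
[-1.16881955 -0.87522417 -0.06255713]
```

```bash
python3 -m handwheel '[{"travel":[0,0,-0.1],"dr":[-0.021,-0.07,-0.223]},{"travel":[0,0,0],"dr":[-0.021,-0.07,-0.223]},{"travel":[0,0,0],"dr":[-0.021,-0.07,-0.223]},{"travel":[0,0,0],"dr":[-0.021,-0.07,-0.223]},{"travel":[0,0,0],"dr":[-0.021,-0.07,-0.223]},{"travel":[0,0,0],"dr":[-0.021,-0.07,-0.223]},{"travel":[0,0,0],"dr":[-0.021,-0.07,-0.223]},{"travel":[0,0,0],"dr":[-0.021,-0.07,-0.223]},{"travel":[0,0,0],"dr":[-0.021,-0.07,-0.223]},{"travel":[0,0,0],"dr":[-0.021,-0.07,-0.223]},{"travel":[0,0,0],"dr":[-0.021,-0.07,-0.223]},{"travel":[0,0,0],"dr":[-0.021,-0.07,-0.223]},{"travel":[0,0,0],"dr":[-0.021,-0.07,-0.223]},{"travel":[0,0,0],"dr":[-0.021,-0.07,-0.223]},{"travel":[0,0,0],"dr":[-0.021,-0.07,-0.223]},{"travel":[0,0,0],"dr":[-0.021,-0.07,-0.223]},{"travel":[0,0,0],"dr":[-0.021,-0.07,-0.223]},{"travel":[0,0,0],"dr":[-0.021,-0.07,-0.223]},{"travel":[0,0,0],"dr":[-0.021,-0.07,-0.223]},{"travel":[0,0,0],"dr":[-0.021,-0.07,-0.223]}]'; python3 - <<'E'
from lib import *
R=down(26.5); p,_=pose(); t=np.array([.50,-.09,.27]); delta(t,R); print(R.inv().apply(t-p)/.15)
E
```

```text
time_s: 17.12
eef_pos: [0.5274, 0.1314, 0.242]
eef_rot: [-0.037, 0.552, 0.833, -0.006]
wrist_force: [0.9, -0.3, 0.1]
opening: 0.554
shift [-1.2764 -0.7545 -0.22  ] turn [-0.0936 -0.1089 -0.1179] | now [0.5274 0.1314 0.242 ]
[-1.23931792 -0.82223551 -0.18690221]
```

```bash
python3 -m handwheel '[{"travel":[0,0,-0.1],"dr":[-0.09,-0.105,-0.115]},{"travel":[0,0,-0.05],"dr":[0,0,0]},{"travel":[-0.2,-0.135,0],"dr":[0,0,0]},{"travel":[-0.2,-0.135,0],"dr":[0,0,0]},{"travel":[-0.2,-0.135,0],"dr":[0,0,0]},{"travel":[-0.2,-0.135,0],"dr":[0,0,0]},{"travel":[-0.2,-0.135,0],"dr":[0,0,0]},{"travel":[-0.2,-0.12,0],"dr":[0,0,0]},{"travel":[0,0,0],"dr":[0,0,0]},{"travel":[0,0,0],"dr":[0,0,0]},{"travel":[0,0,0],"dr":[0,0,0]},{"travel":[0,0,0],"dr":[0,0,0]}]'; python3 - <<'E'
from lib import *
o=ctrl.get_obs(); print(o['q'][5]); delta(np.array([.5,-.09,.27]),down(26.5)); c=viewer.get_calibration('wrist');p,R=pose(); v=viewer.camera('wrist')[:,:,::-1]; cv2.imwrite('pics/w7.png',v); np.savez('w7.npz',**c,p=p,M=R.as_matrix())
print(proj(c,[[.471,-.067,.148]]))
cv2.imwrite('pics/w7b.png',cv2.resize(v[:,:400],None,fx=1.5625,fy=1.5625,interpolation=cv2.INTER_CUBIC))
E
```

```text
time_s: 18.12
eef_pos: [0.5004, -0.0826, 0.2523]
eef_rot: [-0.015, 0.524, 0.851, 0.0]
wrist_force: [0.9, 0.0, -0.1]
opening: 0.553
-0.8689442288225069
shift [-0.0401 -0.0264 -0.1186] turn [-0.0298 -0.0511  0.0077] | now [ 0.5004 -0.0826  0.2523]
[[239.81191691 161.66900235]]
```

View pics/w7b.png

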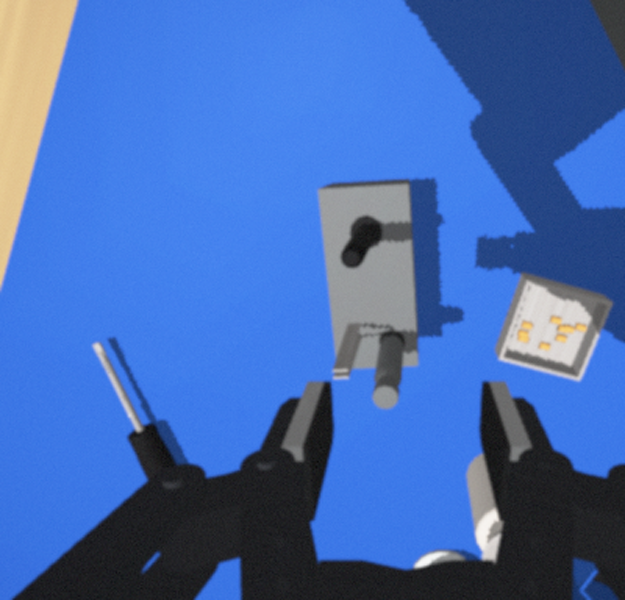

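The stand is seen from above. Its top face has corners at about (319,190), (409,183), (417,366) and (334,369). The probe guard is at (367,231) and the handle's top end at (352,258), with the tweezers and screwdriver at the lower end.

```bash
python3 - <<'E'
from lib import *
c=dict(np.load('w7.npz')); k=lambda u,z:at_z(c,full(u),z)
print('guard',k((367,231),.066),'top',k((352,258),.148))
C=np.array([k(u,.062)[:2] for u in [(319,190),(409,183),(417,366),(334,369)]]); print(C,C.mean(0))
for i,j in ((3,0),(2,1),(1,0),(2,3)): d=C[j]-C[i]; print(np.hypot(*d),np.degrees(np.arctan2(d[1],d[0])))
g=cv2.cvtColor(cv2.imread('pics/w7.png'),cv2.COLOR_BGR2GRAY)
m=(g<60).astype(np.uint8); m[:125]=0;m[175:]=0;m[:,:210]=0;m[:,:][:,246:]=0
ys,xs=np.nonzero(m); print(xs.min(),xs.max(),ys.min(),ys.max())
for y in range(ys.min(),ys.max()+1,2): r=np.nonzero(m[y])[0]; print(y,r.min() if len(r) else '',r.max() if len(r) else '',end='; ')
E
```

```text
guard [ 0.46150914 -0.07385425  0.066     ] top [ 0.46167796 -0.07469789  0.148     ]
[[ 0.42154461 -0.06441776]
 [ 0.47251483 -0.03365715]
 [ 0.53661262 -0.14751457]
 [ 0.48340905 -0.17746732]] [ 0.47852028 -0.1057642 ]
0.1288697535228705 118.68892977782387
0.13066000887855134 119.3780085240853
0.059532996915305274 -148.8889572365021
0.06105560550774103 -150.62119011679462
219 244 139 170
139 233 235; 141 229 239; 143 227 242; 145 226 243; 147 225 244; 149 225 244; 151 226 243; 153 225 242; 155 224 240; 157 222 237; 159 221 234; 161 220 233; 163 219 232; 165 219 231; 167 220 230; 169 222 228;
```

Both probe points agree at (0.4616, −0.0743) and the stand measures 60 × 130 mm, so the measurement holds. The jaw direction is 29°.

```bash
python3 - <<'E'
from lib import *
R=down(29); p,_=pose(); t=np.array([.4616,-.0743,.17]); delta(t,R); print(R.inv().apply(t-p)/.15)
E
```

```text
shift [ 0.149  -0.1981  0.5558] turn [-0.0289 -0.0516 -0.0742] | now [ 0.5004 -0.0823  0.2523]
[ 0.17164462 -0.20024698  0.54846151]
```

```bash
python3 -m handwheel '[{"travel":[0,0,0],"dr":[-0.029,-0.05,-0.074]},{"travel":[0.1,-0.12,0],"dr":[0,0,0]},{"travel":[0.07,-0.08,0.1],"dr":[0,0,0]},{"travel":[0,0,0.15],"dr":[0,0,0]},{"travel":[0,0,0.15],"dr":[0,0,0]},{"travel":[0,0,0.1],"dr":[0,0,0]},{"travel":[0,0,0],"dr":[0,0,0]},{"travel":[0,0,0],"dr":[0,0,0]}]'; python3 - <<'E'
from lib import *
delta(np.array([.4616,-.0743,.0873]),down(29))
E
```

```text
time_s: 18.83
eef_pos: [0.4625, -0.064, 0.1759]
eef_rot: [0.001, 0.501, 0.866, 0.002]
wrist_force: [-0.2, 0.1, 0.5]
opening: 0.547
shift [-0.0572 -0.0417  0.5903] turn [ 0.0078 -0.0013  0.0298] | now [ 0.4625 -0.064   0.1759]
```

```bash
python3 -m handwheel '[{"travel":[-0.057,-0.042,0],"dr":[0.008,0,0.03]},{"travel":[0,0,0.05],"dr":[0,0,0]},{"travel":[0,0,0.1],"dr":[0,0,0]},{"travel":[0,0,0],"dr":[0,0,0]},{"travel":[0,0,0],"dr":[0,0,0]}]'; python3 - <<'E'
from lib import *
delta(np.array([.4616,-.0743,.0873]),down(29))
E
```

```text
time_s: 19.25
eef_pos: [0.4646, -0.0757, 0.1567]
eef_rot: [0.003, 0.507, 0.862, 0.0]
wrist_force: [0.1, 0.7, 1.1]
opening: 0.551
shift [ 0.0201 -0.015   0.4628] turn [0.0076 0.0096 0.0006] | now [ 0.4646 -0.0757  0.1567]
```

```bash
python3 -m handwheel '[{"travel":[0.02,-0.015,0.05],"dr":[0.008,0.01,0]},{"travel":[0,0,0.1],"dr":[0,0,0]},{"travel":[0,0,0.1],"dr":[0,0,0]},{"travel":[0,0,0.1],"dr":[0,0,0]},{"travel":[0,0,0.08],"dr":[0,0,0]},{"travel":[0,0,0],"dr":[0,0,0]},{"travel":[0,0,0],"dr":[0,0,0]}]'; python3 - <<'E'
from lib import *
delta(np.array([.4616,-.0743,.0873]),down(29))
E
```

```text
time_s: 19.83
eef_pos: [0.4638, -0.0757, 0.0935]
eef_rot: [0.003, 0.508, 0.861, 0.0]
wrist_force: [0.7, -0.3, 0.1]
opening: 0.553
shift [ 0.0153 -0.0087  0.0411] turn [ 0.0073  0.0093 -0.0017] | now [ 0.4638 -0.0757  0.0935]
```

```bash
python3 -m handwheel '[{"travel":[0.016,-0.009,0.04],"dr":[0.008,0.01,0]},{"travel":[0,0,0],"dr":[0,0,0]},{"travel":[0,0,0],"dr":[0,0,0]},{"travel":[0.004,-0.003,0],"dr":[0,0,0]},{"travel":[0,0,0],"dr":[0,0,0]}]'; python3 - <<'E'
from lib import *
delta(np.array([.4616,-.0743,.0873]),down(29))
E
```

```text
time_s: 20.25
eef_pos: [0.4623, -0.0744, 0.0898]
eef_rot: [0.001, 0.508, 0.861, 0.0]
wrist_force: [0.6, -0.2, 0.1]
opening: 0.549
shift [ 0.0029 -0.0034  0.0167] turn [ 0.0032  0.0045 -0.0016] | now [ 0.4623 -0.0744  0.0898]
```

```bash
python3 -m handwheel '[{"travel":[0.003,-0.003,0],"dr":[0.003,0.004,0]},{"travel":[0,0,0],"dr":[0,0,0]},{"travel":[0,0,0],"dr":[0,0,0]},{"travel":[0,0,0],"dr":[0,0,0]},{"travel":[0,0,0],"dr":[0,0,0]},{"travel":[0,0,0],"dr":[0,0,0]},{"travel":[0,0,0],"dr":[0,0,0]}]' -1; python3 - <<'E'
from lib import *
p,R=pose(); print(p,R.as_matrix()[:,2],ctrl.get_obs()['wrist_force'])
np.savez('grasp.npz',p=p,M=R.as_matrix())
E
```

```text
time_s: 20.83
eef_pos: [0.4623, -0.0745, 0.0909]
eef_rot: [0.001, 0.508, 0.861, 0.0]
wrist_force: [0.3, 0.7, -0.3]
opening: 0.124
[ 0.46226844 -0.07452003  0.090878  ] [ 1.92323106e-03 -8.86221381e-04 -9.99997758e-01] [ 0.29348563  0.69273848 -0.26373491]
```

```bash
cat >> lib.py <<'E'
def rst(h,tip=(0.,0.,.0749)):  # tip at h above the panel over the reset hole
    P,_,F=port(); X=P-.0352*F[:,0]-.123*F[:,1]+(h-.010)*F[:,2]
    D=down(29); z0=np.array([0,0,-1.]); z1=-F[:,2]; ax=np.cross(z0,z1); ax/=np.linalg.norm(ax)
    R=Rot.from_rotvec(ax*np.radians(35))*D
    return X-R.apply(tip),R
E
python3 -m handwheel '[{"travel":[0,0,-0.1],"dr":[0,0,0]},{"travel":[0,0,-0.2],"dr":[0,0,0]},{"travel":[0,0,-0.2],"dr":[0,0,0]},{"travel":[0,0,-0.2],"dr":[0,0,0]},{"travel":[0,0,-0.2],"dr":[0,0,0]},{"travel":[0,0,-0.2],"dr":[0,0,0]},{"travel":[0,0,0],"dr":[0,0,0]}]'; python3 - <<'E'
from lib import *
t,R=rst(.06); print(t,R.as_matrix()[:,2]); delta(t,R)
E
```

```text
time_s: 21.42
eef_pos: [0.4601, -0.0737, 0.2603]
eef_rot: [-0.002, 0.508, 0.861, -0.0]
wrist_force: [0.6, 0.3, 0.5]
opening: 0.125
[0.6383339  0.05215668 0.21402066] [ 0.28225492  0.49932163 -0.81915204]
shift [0.1585 1.4468 0.3059] turn [-0.9985  0.6045 -0.0047] | now [ 0.4601 -0.0737  0.2603]
```

```bash
python3 -m handwheel '[{"travel":[0.02,0.18,0],"dr":[0,0,0]},{"travel":[0.02,0.18,0],"dr":[0,0,0]},{"travel":[0.02,0.18,0],"dr":[0,0,0]},{"travel":[0.02,0.18,0],"dr":[0,0,0]},{"travel":[0.02,0.18,0],"dr":[0,0,0]},{"travel":[0.02,0.18,0],"dr":[0,0,0]},{"travel":[0.02,0.18,0],"dr":[0,0,0]},{"travel":[0.02,0.15,0],"dr":[0,0,0]},{"travel":[0,0,0],"dr":[-0.2,0.121,0]},{"travel":[0,0,0],"dr":[-0.2,0.121,0]},{"travel":[0,0,0],"dr":[-0.2,0.121,0]},{"travel":[0,0,0],"dr":[-0.2,0.121,0]},{"travel":[0,0,0],"dr":[-0.2,0.121,0]},{"travel":[0,0,0],"dr":[0,0,0]},{"travel":[0,0,0],"dr":[0,0,0]}]'; python3 - <<'E'
from lib import *
t,R=rst(.04); delta(t,R); print(ctrl.get_obs()['q'])
E
```

```text
time_s: 22.67
eef_pos: [0.6435, 0.0593, 0.2508]
eef_rot: [-0.006, 0.484, 0.819, 0.308]
wrist_force: [0.3, 0.2, 0.6]
opening: 0.126
shift [-0.0958 -0.1673  0.2982] turn [ 0.0238 -0.0148 -0.0072] | now [0.6435 0.0593 0.2508]
[-0.39663424  0.18999552  1.68219895  0.6571529   1.25945064 -1.10394534]
```

```bash
python3 -m handwheel '[{"travel":[0,0,0],"dr":[0.024,-0.015,-0.007]},{"travel":[-0.09,-0.16,0.1],"dr":[0,0,0]},{"travel":[0,0,0.1],"dr":[0,0,0]},{"travel":[0,0,0.07],"dr":[0,0,0]},{"travel":[0,0,0],"dr":[0,0,0]},{"travel":[0,0,0],"dr":[0,0,0]},{"travel":[0,0,0],"dr":[0,0,0]}]'; python3 - <<'E'
from lib import *
t,R=rst(.04); delta(t,R)
c=viewer.get_calibration('wrist'); p,R=pose(); im=viewer.camera('wrist')[:,:,::-1]; cv2.imwrite('pics/w8.png',im); np.savez('w8.npz',**c,p=p,M=R.as_matrix())
P,_,F=port(); X=P-.0352*F[:,0]-.123*F[:,1]-.010*F[:,2]; a=proj(c,X)[0]; b=proj(c,p+R.apply([[0,0,.0749],[0,0,.0289]])); print('reset',a,'tip,guard',b)
x0,y0=[int(v) for v in np.clip((a-[90,70]),0,[300,230])]; s=4
v=cv2.resize(im[y0:y0+145,x0:x0+190],None,fx=s,fy=s,interpolation=cv2.INTER_CUBIC)
for q,col in ((a,(0,0,255)),(b[0],(0,255,0)),(b[1],(0,255,0))): cv2.circle(v,tuple(((q-[x0,y0]+.5)*s-.5).astype(int).tolist()),3,col,-1)
cv2.imwrite('pics/w8c.png',v); print(x0,y0)
E
```

```text
time_s: 23.25
eef_pos: [0.6461, 0.0633, 0.2039]
eef_rot: [-0.003, 0.48, 0.827, 0.293]
wrist_force: [-0.4, -0.6, -0.4]
opening: 0.126
shift [-0.0103 -0.0344  0.0271] turn [-0.0251  0.0186  0.0241] | now [0.6461 0.0633 0.2039]
reset [256.95124959 186.29134165] tip,guard [[261.4207847  203.75438261]
 [261.7969614  230.90838311]]
166 116
```

View pics/w8c.png

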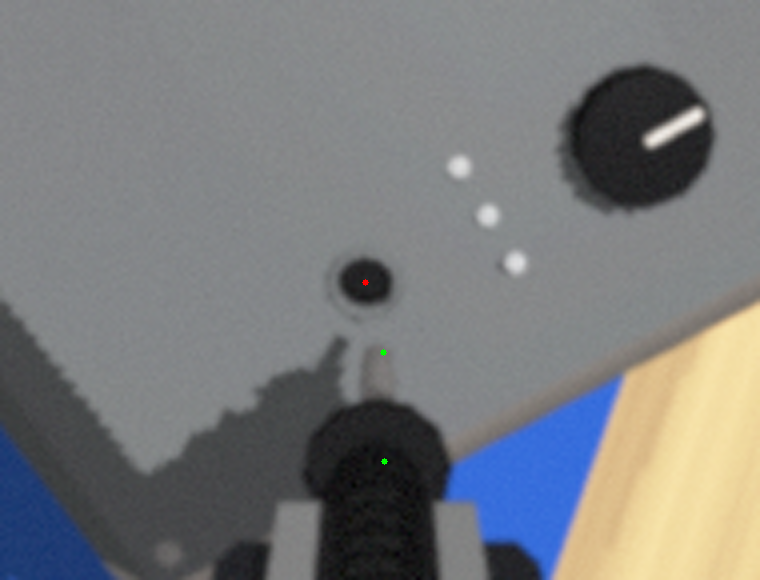

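The red mark falls on the reset hole. The tip at (376,347) is within about 1.5 mm of the prediction, well inside the 12 mm hole's margin. Aligning and descending.

```bash
sed -i 's/tip=(0.,0.,.0749)/tip=(.0008,-.0008,.0749)/' lib.py; python3 -m handwheel '[{"travel":[0,0,0],"dr":[-0.025,0.0186,0.024]},{"travel":[-0.012,-0.03,0.1],"dr":[0,0,0]},{"travel":[0,0,0.05],"dr":[0,0,0]},{"travel":[0,0,0],"dr":[0,0,0]},{"travel":[0,0,0],"dr":[0,0,0]}]'; python3 - <<'E'
from lib import *
t,R=rst(.010); delta(t,R)
E
```

```text
time_s: 23.72
eef_pos: [0.6524, 0.0711, 0.1869]
eef_rot: [-0.002, 0.484, 0.821, 0.303]
wrist_force: [-0.8, 0.9, 0.5]
opening: 0.121
shift [-0.0009 -0.0263  0.0955] turn [0.0117 0.0052 0.0039] | now [0.6524 0.0711 0.1869]
```

```bash
python3 -m handwheel '[{"travel":[0,-0.025,0.03],"dr":[0.011,0.005,0.004]},{"travel":[0,0,0.04],"dr":[0,0,0]},{"travel":[0,0,0.02],"dr":[0,0,0]},{"travel":[0,0,0],"dr":[0,0,0]},{"travel":[0,0,0],"dr":[0,0,0]}]'; python3 - <<'E'
from lib import *
t,R=rst(.0); delta(t,R)
E
```

```text
time_s: 24.13
eef_pos: [0.6542, 0.0762, 0.1745]
eef_rot: [-0.004, 0.484, 0.822, 0.301]
wrist_force: [0.0, -0.5, 0.6]
opening: 0.123
shift [ 0.0029 -0.0063  0.0743] turn [0.0027 0.0024 0.0001] | now [0.6542 0.0762 0.1745]
```

```bash
python3 -m handwheel '[{"travel":[0.003,-0.006,0.04],"dr":[0.003,0.002,0]},{"travel":[0,0,0.04],"dr":[0,0,0]},{"travel":[0,0,0.02],"dr":[0,0,0]},{"travel":[0,0,0],"dr":[0,0,0]},{"travel":[0,0,0],"dr":[0,0,0]}]'; python3 - <<'E'
from lib import *
t,R=rst(-.010); delta(t,R); R=pose()[1]; print(R.inv().apply(ctrl.get_obs()['wrist_force']))
E
```

```text
time_s: 24.55
eef_pos: [0.6579, 0.0846, 0.1606]
eef_rot: [-0.005, 0.484, 0.822, 0.301]
wrist_force: [0.1, -0.7, 0.0]
opening: 0.123
shift [-0.0008 -0.0002  0.0299] turn [-0.0006  0.      0.0002] | now [0.6579 0.0846 0.1606]
[-0.61509662 -0.12139638 -0.34844594]
```

```bash
python3 -m handwheel '[{"travel":[0,0,0.015],"dr":[0,0,0]},{"travel":[0,0,0.012],"dr":[0,0,0]},{"travel":[0,0,0.006],"dr":[0,0,0]},{"travel":[0,0,0],"dr":[0,0,0]}]'; python3 - <<'E'
from lib import *
t,R=rst(-.010); delta(t,R); R=pose()[1]; print(R.inv().apply(ctrl.get_obs()['wrist_force']))
E
```

```text
time_s: 24.88
eef_pos: [0.6596, 0.0869, 0.157]
eef_rot: [-0.005, 0.484, 0.822, 0.3]
wrist_force: [-2.9, -2.3, 2.5]
opening: 0.12
shift [ 0.0006 -0.0031 -0.0005] turn [-0.0002  0.0011  0.0018] | now [0.6596 0.0869 0.157 ]
[ 0.48801093 -1.87846431 -3.96424849]
```

```bash
python3 -m handwheel '[{"travel":[0,0,0.007],"dr":[0,0,0]},{"travel":[0,0,0.007],"dr":[0,0,0]},{"travel":[0,0,0.003],"dr":[0,0,0]}]'; python3 - <<'E'
from lib import *
t,R=rst(-.010); delta(t,R); R=pose()[1]; print(R.inv().apply(ctrl.get_obs()['wrist_force']))
E
```

```text
time_s: 25.13
eef_pos: [0.6604, 0.0874, 0.1559]
eef_rot: [-0.005, 0.483, 0.822, 0.3]
wrist_force: [-4.6, -3.6, 5.4]
opening: 0.124
shift [ 0.0026 -0.0052 -0.0096] turn [-0.0002  0.002   0.0037] | now [0.6604 0.0874 0.1559]
[ 1.18163161 -2.34893616 -7.51630267]
```

```bash
python3 -m handwheel '[{"travel":[0,0,0.003],"dr":[0,0,0]},{"travel":[0,0,0.003],"dr":[0,0,0]},{"travel":[0,0,0.003],"dr":[0,0,0]},{"travel":[0,0,0.003],"dr":[0,0,0]},{"travel":[0,0,0.003],"dr":[0,0,0]},{"travel":[0,0,0.003],"dr":[0,0,0]},{"travel":[0,0,0.003],"dr":[0,0,0]},{"travel":[0,0,0.003],"dr":[0,0,0]},{"travel":[0,0,0.003],"dr":[0,0,0]},{"travel":[0,0,0.003],"dr":[0,0,0]},{"travel":[0,0,0.003],"dr":[0,0,0]},{"travel":[0,0,0.003],"dr":[0,0,0]},{"travel":[0,0,0.003],"dr":[0,0,0]},{"travel":[0,0,0.003],"dr":[0,0,0]},{"travel":[0,0,0.003],"dr":[0,0,0]},{"travel":[0,0,0.003],"dr":[0,0,0]}]'; python3 - <<'E'
from lib import *
t,R=rst(-.010); delta(t,R); R=pose()[1]; print(R.inv().apply(ctrl.get_obs()['wrist_force']))
E
```

```text
time_s: 26.47
eef_pos: [0.6606, 0.0875, 0.156]
eef_rot: [-0.005, 0.481, 0.824, 0.299]
wrist_force: [-4.1, -3.1, 4.7]
opening: 0.121
shift [ 0.0028 -0.0066 -0.0094] turn [-0.0065  0.0009  0.0143] | now [0.6606 0.0875 0.156 ]
[ 1.13939736 -2.09227105 -6.54229125]
```

The button has been bottomed (6.5–7.5 N, constant depth) for over 1.3 s. Retracting along the axis.

```bash
python3 -m handwheel '[{"travel":[0,0,-0.05],"dr":[0,0,0]},{"travel":[0,0,-0.1],"dr":[0,0,0]},{"travel":[0,0,-0.2],"dr":[0,0,0]},{"travel":[0,0,-0.2],"dr":[0,0,0]},{"travel":[0,0,-0.2],"dr":[0,0,0]},{"travel":[0,0,-0.1],"dr":[0,0,0]},{"travel":[0,0,0],"dr":[0,0,0]}]'; python3 - <<'E'
from lib import *
delta(np.array([.4623,-.0745,.26]),Rot.from_matrix(np.load('grasp.npz')['M']))
E
```

```text
time_s: 27.05
eef_pos: [0.6224, 0.0223, 0.2641]
eef_rot: [-0.006, 0.481, 0.824, 0.299]
wrist_force: [1.1, -0.4, 0.4]
opening: 0.121
shift [ 0.0551 -1.0946 -0.5951] turn [ 0.9838 -0.6127  0.0137] | now [0.6224 0.0223 0.2641]
```

Now upright: 5 rows of turn, then work out the shift.

```bash
python3 -m handwheel '[{"travel":[0,0,0],"dr":[0.19,-0.12,0.002]},{"travel":[0,0,0],"dr":[0.19,-0.12,0.002]},{"travel":[0,0,0],"dr":[0.19,-0.12,0.002]},{"travel":[0,0,0],"dr":[0.19,-0.12,0.002]},{"travel":[0,0,0],"dr":[0.19,-0.12,0.002]},{"travel":[0,0,0],"dr":[0,0,0]},{"travel":[0,0,0],"dr":[0,0,0]}]'; python3 - <<'E'
from lib import *
delta(np.array([.4623,-.0745,.26]),Rot.from_matrix(np.load('grasp.npz')['M']))
E
```

```text
time_s: 27.63
eef_pos: [0.6234, 0.0215, 0.2614]
eef_rot: [0.006, 0.511, 0.86, -0.001]
wrist_force: [0.7, -0.2, -0.0]
opening: 0.117
shift [-0.0477 -1.2495  0.0062] turn [ 0.0035  0.0178 -0.0118] | now [0.6234 0.0215 0.2614]
```

```bash
python3 -m handwheel '[{"travel":[-0.005,-0.16,0],"dr":[0.003,0.017,-0.011]},{"travel":[-0.005,-0.16,0],"dr":[0,0,0]},{"travel":[-0.005,-0.16,0],"dr":[0,0,0]},{"travel":[-0.005,-0.16,0],"dr":[0,0,0]},{"travel":[-0.005,-0.16,0],"dr":[0,0,0]},{"travel":[-0.005,-0.16,0],"dr":[0,0,0]},{"travel":[-0.005,-0.16,0],"dr":[0,0,0]},{"travel":[-0.005,-0.1,0],"dr":[0,0,0]},{"travel":[0,0,0],"dr":[0,0,0]},{"travel":[0,0,0],"dr":[0,0,0]}]'; python3 - <<'E'
from lib import *
delta(np.array([.4623,-.0745,.16]),Rot.from_matrix(np.load('grasp.npz')['M']))
E
```

```text
time_s: 28.47
eef_pos: [0.4544, -0.0729, 0.2471]
eef_rot: [-0.006, 0.509, 0.861, 0.014]
wrist_force: [0.7, -0.0, 0.0]
opening: 0.129
shift [-0.0488  0.0303  0.5801] turn [ 0.0342 -0.05   -0.0055] | now [ 0.4544 -0.0729  0.2471]
```

```bash
python3 -m handwheel '[{"travel":[-0.035,0.045,0.1],"dr":[0.034,-0.05,-0.005]},{"travel":[0,0,0.15],"dr":[0,0,0]},{"travel":[0,0,0.15],"dr":[0,0,0]},{"travel":[0,0,0.05],"dr":[0,0,0]},{"travel":[0,0,0],"dr":[0,0,0]},{"travel":[0,0,0],"dr":[0,0,0]}]'; python3 - <<'E'
from lib import *
delta(np.array([.4623,-.0745,.155]),Rot.from_matrix(np.load('grasp.npz')['M']))
E
```

```text
time_s: 28.97
eef_pos: [0.4665, -0.0732, 0.1771]
eef_rot: [0.003, 0.51, 0.86, 0.005]
wrist_force: [0.0, -0.7, -0.7]
opening: 0.124
shift [ 0.0059 -0.0302  0.1471] turn [ 0.0185 -0.0019 -0.0077] | now [ 0.4665 -0.0732  0.1771]
```

```bash
python3 -m handwheel '[{"travel":[0.006,-0.03,0.05],"dr":[0.018,0,-0.007]},{"travel":[0,0,0.05],"dr":[0,0,0]},{"travel":[0,0,0],"dr":[0,0,0]},{"travel":[0,0,0],"dr":[0,0,0]},{"travel":[0,0,0],"dr":[0,0,0]}]'; python3 - <<'E'
from lib import *
delta(np.array([.4623,-.0745,.145]),Rot.from_matrix(np.load('grasp.npz')['M']))
c=viewer.get_calibration('wrist'); p,R=pose(); im=viewer.camera('wrist')[:,:,::-1]; cv2.imwrite('pics/w9.png',im); np.savez('w9.npz',**c,p=p,M=R.as_matrix())
a=proj(c,[[.4616,-.0743,.062]])[0]; b=proj(c,p+R.apply([[.0008,-.0008,.0749],[0,0,.0289]])); print('hole',a,'tip,guard',b)
x0,y0=int(a[0]-90),int(a[1]-60); s=4
v=cv2.resize(im[y0:y0+145,x0:x0+190],None,fx=s,fy=s,interpolation=cv2.INTER_CUBIC)
for q,col in ((a,(0,0,255)),(b[0],(0,255,0)),(b[1],(0,255,0))): cv2.circle(v,tuple(((q-[x0,y0]+.5)*s-.5).astype(int).tolist()),3,col,-1)
cv2.imwrite('pics/w9c.png',v); print(x0,y0)
E
```

```text
time_s: 29.38
eef_pos: [0.4641, -0.0751, 0.1637]
eef_rot: [0.003, 0.508, 0.861, 0.001]
wrist_force: [0.8, -0.1, -0.1]
opening: 0.122
shift [ 0.0099 -0.0088  0.1245] turn [0.0061 0.0043 0.0005] | now [ 0.4641 -0.0751  0.1637]
hole [259.23521909 189.43696481] tip,guard [[261.10148018 202.77697161]
 [262.7425611  231.08463347]]
169 129
```

View pics/w9c.png

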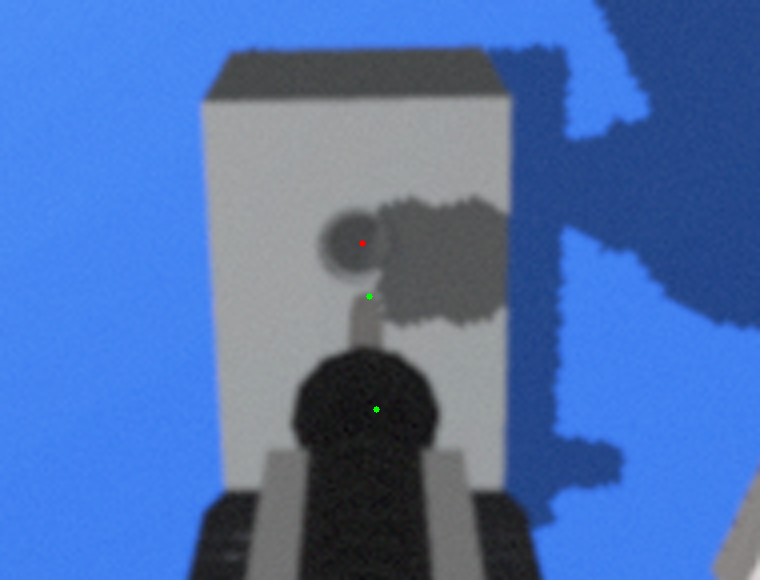

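The tip at (366,294) is where predicted. The hole is at (356,243), about 1 mm left of the estimate, which is well within its 3.5 mm play. Lowering with a small correction.

```bash
python3 -m handwheel '[{"travel":[0.01,-0.012,0.05],"dr":[0.006,0.004,0]},{"travel":[0,0,0.05],"dr":[0,0,0]},{"travel":[0,0,0],"dr":[0,0,0]},{"travel":[0,0,0],"dr":[0,0,0]}]'; python3 - <<'E'
from lib import *
delta(np.array([.4621,-.0747,.0909]),Rot.from_matrix(np.load('grasp.npz')['M'])); print(ctrl.get_obs()['wrist_force'])
E
```

```text
time_s: 29.77
eef_pos: [0.4624, -0.075, 0.1483]
eef_rot: [0.002, 0.508, 0.861, 0.0]
wrist_force: [0.5, -0.6, -0.7]
opening: 0.123
shift [ 0.004  -0.0018  0.3827] turn [0.0027 0.0038 0.0005] | now [ 0.4624 -0.075   0.1483]
[ 0.45605718 -0.6495185  -0.70708898]
```

```bash
python3 -m handwheel '[{"travel":[0.004,-0.002,0.05],"dr":[0.003,0.004,0]},{"travel":[0,0,0.06],"dr":[0,0,0]},{"travel":[0,0,0.06],"dr":[0,0,0]},{"travel":[0,0,0],"dr":[0,0,0]},{"travel":[0,0,0],"dr":[0,0,0]}]'; python3 - <<'E'
from lib import *
delta(np.array([.4621,-.0747,.0909]),Rot.from_matrix(np.load('grasp.npz')['M'])); print(ctrl.get_obs()['wrist_force'])
E
```

```text
time_s: 30.18
eef_pos: [0.4614, -0.0744, 0.1194]
eef_rot: [0.0, 0.508, 0.861, -0.0]
wrist_force: [-0.4, 0.4, -0.4]
opening: 0.121
shift [-0.0038  0.0032  0.1899] turn [-0.002  -0.0025  0.0002] | now [ 0.4614 -0.0744  0.1194]
[-0.42374676  0.40164126 -0.42504637]
```

```bash
python3 -m handwheel '[{"travel":[-0.004,0.003,0.05],"dr":[0,0,0]},{"travel":[0,0,0.06],"dr":[0,0,0]},{"travel":[0,0,0.06],"dr":[0,0,0]},{"travel":[0,0,0],"dr":[0,0,0]},{"travel":[0,0,0],"dr":[0,0,0]}]'; python3 - <<'E'
from lib import *
delta(np.array([.4621,-.0747,.0909]),Rot.from_matrix(np.load('grasp.npz')['M'])); print(ctrl.get_obs()['wrist_force'])
E
```

```text
time_s: 30.6
eef_pos: [0.4621, -0.0747, 0.0908]
eef_rot: [-0.0, 0.508, 0.861, -0.0]
wrist_force: [0.1, 0.1, 10.6]
opening: 0.122
shift [ 0.0002  0.0002 -0.0006] turn [-0.0025 -0.0032  0.0003] | now [ 0.4621 -0.0747  0.0908]
[ 0.12842786  0.07345341 10.63349667]
```

The guard is seated (10 N contact at the original height). Releasing and retreating straight up.

```bash
python3 -m handwheel '[{"travel":[0,0,-0.003],"dr":[0,0,0]},{"travel":[0,0,0],"dr":[0,0,0]},{"travel":[0,0,0],"dr":[0,0,0]},{"travel":[0,0,0],"dr":[0,0,0]},{"travel":[0,0,0],"dr":[0,0,0]},{"travel":[0,0,-0.05],"dr":[0,0,0]},{"travel":[0,0,-0.15],"dr":[0,0,0]},{"travel":[0,0,-0.2],"dr":[0,0,0]},{"travel":[0,0,-0.2],"dr":[0,0,0]},{"travel":[0,0,-0.2],"dr":[0,0,0]},{"travel":[0,0,-0.2],"dr":[0,0,0]},{"travel":[0,-0.1,-0.2],"dr":[0,0,0]},{"travel":[0,-0.2,0],"dr":[0,0,0]},{"travel":[0,-0.2,0],"dr":[0,0,0]},{"travel":[0,0,0],"dr":[0,0,0]},{"travel":[0,0,0],"dr":[0,0,0]},{"travel":[0,0,0],"dr":[0,0,0]}]' 0; python3 - <<'E'
from lib import *
S=viewer.camera('scene')[:,:,::-1]; W=viewer.camera('wrist')[:,:,::-1]
a=cv2.resize(S[100:330,150:400],None,fx=2,fy=2,interpolation=cv2.INTER_CUBIC); b=cv2.resize(W,None,fx=.58,fy=.58,interpolation=cv2.INTER_AREA)
v=np.zeros((max(a.shape[0],b.shape[0]),a.shape[1]+b.shape[1],3),np.uint8); v[:a.shape[0],:a.shape[1]]=a; v[:b.shape[0],a.shape[1]:]=b
print(v.shape); cv2.imwrite('pics/final.png',v)
# anything else moved? compare with the first scene/top pictures
for n,I in (('scene',S),('top',viewer.camera('top')[:,:,::-1])):
    d=cv2.absdiff(cv2.GaussianBlur(np.ascontiguousarray(I),(5,5),0),cv2.GaussianBlur(cv2.imread(f'pics/{n}0.png'),(5,5),0)).max(2); cv2.imwrite(f'pics/diff_{n}.png',d)
    m=(d>45).astype(np.uint8); k,_,st,ce=cv2.connectedComponentsWithStats(m); print(n,[(st[i].tolist()) for i in range(1,k) if st[i,4]>25])
E
```

```text
time_s: 32.02
eef_pos: [0.3944, -0.1122, 0.2899]
eef_rot: [0.005, 0.507, 0.862, -0.001]
wrist_force: [0.1, 0.2, 0.5]
opening: 0.499
(460, 797, 3)
scene [[86, 0, 11, 14, 71], [99, 0, 49, 14, 352], [151, 0, 10, 8, 62], [256, 0, 39, 55, 1290], [94, 32, 19, 10, 122], [131, 49, 37, 23, 326], [75, 57, 3, 12, 27], [179, 73, 29, 12, 174], [72, 79, 14, 18, 135], [141, 90, 84, 76, 1617], [143, 94, 9, 4, 27], [251, 108, 84, 27, 1088], [185, 114, 62, 27, 803], [217, 138, 59, 50, 768], [291, 165, 21, 17, 220], [148, 168, 36, 14, 280], [218, 179, 59, 82, 2496], [120, 291, 43, 41, 1277]]
top [[129, 164, 173, 196, 7083], [186, 169, 25, 23, 412], [375, 191, 35, 31, 813], [30, 232, 168, 152, 5454], [287, 233, 177, 151, 14241], [247, 312, 42, 35, 621], [0, 337, 53, 47, 1468], [157, 355, 64, 29, 1100], [216, 362, 19, 22, 277]]
```

The picture limit is reached, so I'm checking numerically that the probe and bystanders match the first pictures and that the cartridge is still in the port.

```bash
python3 - <<'E'
from lib import *
I={n:np.ascontiguousarray(viewer.camera(n)[:,:,::-1]) for n in ('scene','top')}; I0={n:cv2.imread(f'pics/{n}0.png') for n in I}
def match(n,name,u,r):
    x,y=[int(v) for v in full(u)]; t=I0[n][y-r:y+r,x-r:x+r]; m=12; w=I[n][y-r-m:y+r+m,max(0,x-r-m):x+r+m]
    s=cv2.matchTemplate(w,t,cv2.TM_CCOEFF_NORMED); _,v,_,l=cv2.minMaxLoc(s); print(n,name,'score %.2f shift'%v,l[0]-m,l[1]-m)
for a in (('probe',(317,330),8),('stand',(315,365),22),('pump',(332,482),20),('reel',(274,558),17),('tray',(385,418),18),('screwdriver',(170,420),22),('board',(358,268),26)): match('scene',*a)
for a in (('brush',(175,360),20),('tray',(472,266),15),('pump',(560,243),15),('reel',(619,243),14)): match('top',*a)
# wrist view: handle column where the probe should stand
c=viewer.get_calibration('wrist'); g=cv2.cvtColor(np.ascontiguousarray(viewer.camera('wrist')[:,:,::-1]),cv2.COLOR_BGR2GRAY)
uv=proj(c,[[.4616,-.0743,z] for z in (.07,.09,.11,.13,.146)]); print(np.round(uv).tolist(),[int(g[int(v),int(u)]) if 0<=v<384 and 0<=u<512 else None for u,v in uv])
# cartridge: brightness at predicted bar top points, top and scene
P,_,F=port()
for n in I:
    gg=cv2.cvtColor(I[n],cv2.COLOR_BGR2GRAY); g0=cv2.cvtColor(I0[n],cv2.COLOR_BGR2GRAY)
    q=proj(CAL[n],[P+.0125*F[:,2]+.034*(np.cos(a)*F[:,0]+np.sin(a)*F[:,1]) for a in (0,1.57,3.14,4.71)]+[P+.0405*F[:,2]]); print(n,[(int(gg[int(round(v)),int(round(u))]),int(g0[int(round(v)),int(round(u))])) for u,v in q])
E
```

```text
scene probe score 0.98 shift 0 0
scene stand score 0.90 shift 0 0
scene pump score 1.00 shift 0 0
scene reel score 1.00 shift 0 0
scene tray score 0.88 shift 0 0
scene screwdriver score 1.00 shift 0 0
scene board score 0.75 shift 0 0
top brush score 1.00 shift 0 0
top tray score 0.95 shift 0 0
top pump score 1.00 shift 0 0
top reel score 1.00 shift 0 0
[[327.0, 159.0], [331.0, 163.0], [335.0, 167.0], [340.0, 172.0], [344.0, 177.0]] [26, 13, 24, 23, 26]
scene [(130, 164), (185, 128), (182, 181), (177, 75), (184, 180)]
top [(160, 87), (195, 182), (191, 187), (198, 185), (197, 47)]
```

Everything checks out: the probe is upright in its place, the bystanders haven't moved and the cartridge is in the port.

```bash
python3 -c "
from bench import ctrl
print(ctrl.hand_in())"
```

```text
the job is handed in; nothing more can be done
None
```

I did the whole job in the order asked and handed it in at about 32 s of the 72 s allowed; no verdict is reported.

- **Cartridge:** I pushed it in, turned it 90° clockwise, let it spring back about 5 mm and let go. A wrist picture taken after letting go showed it holding by itself, bar across the panel and flange at the locked depth. A brightness check in the last pictures agreed it was still there.
- **Reset:** I pressed the button to its stop and held it there for at least 1.3 s, at 6.5–7.5 N with steady depth. I judged "fully in" from the force and depth, because the button's travel cannot be read directly.
- **Probe:** It is back in its hole, and its guard met the stand with about 10 N at the height where I first gripped it. In the last pictures it matches its starting position with no shift.
- **Bystanders:** All of them match the first pictures with 0 px shift. The circuit board's match was weaker (0.75), probably because of changed shadows.

Three things did not go cleanly:
- **Push past the stop:** While finding full depth, I pushed the flange against the collar and the wrist force peaked at about 78–85 N. That is under the 120 N limit, and the push went through the held cartridge, not the gripper's body.
- **Off-centre grip:** The cartridge sat about 4 mm off-centre along its bar in the fingers, so I aligned it to the port from pictures.
- **Final picture not viewed:** The viewer's limit of 12 was reached, so the last checks were numerical only.

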